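# Load the ball carrier

### The job

Lift the grey ball carrier up and off its hook on the wooden stand and lay it flat on the black rubber mat, wells up, without dropping it. Then take the three equal small steel balls from the parts tray and put one in each well, pressing each one firmly past the sprung noses until it is fully home on the floor of its well, but without hammering. Leave the oversize ball in its tray and the other things on the bench where they are.

Things in the scene. Friction and masses are not known exactly. Their poses are not given: they have to be found in the camera images.
- carrier: Grey plastic ball carrier, a bar 138 mm long (its x), 46 wide (y), 30 thick (z, out of the wells), 0.26 kg. Origin: centre of its underside. Three square wells 30 x 30 mm, 26 deep, 44 apart along x. At +x a loop of 6 mm rod reaches 40 mm further (opening 37 x 30 mm, rod 12 mm above the underside), by which it hangs on the hook at the start, loop up, back on the stand, wells towards the robot.
- stand: Open wooden frame sloping at 55 degrees from the table, facing the robot (its -x), 180 mm wide, 215 high, fixed. Origin on the table. In its axes the slope runs up along (0.574, 0, 0.819) and out of the slope is (-0.819, 0, 0.574): the hanging carrier has its x up the slope and its z out of it.
- hook (a point): Upturned tip of the stand's 8 mm steel hook: it comes 24 mm out of the slope, then turns 14 mm up the slope. The loop must go about 20 mm up the slope to clear the tip, then out of it.
- mat: Black rubber mat on the table, 170 (x) x 230 (y) x 3 mm, fixed; origin at the centre of its underside.
- tray: Black plastic parts tray, 190 (x) x 230 (y) mm, 22 mm high, 4 mm floor and walls, one divider each way: four compartments, one ball loose in each. Fixed; origin at the centre of its underside.
- big_ball_center (a point): Centre of the oversize steel ball, 38 mm, which fits no well.
- ball_1_center (a point): Centre of a 28 mm steel ball, 90 g, rolling freely in one compartment of the tray.
- ball_2_center (a point): Centre of a 28 mm steel ball, 90 g, rolling freely in one compartment of the tray.
- ball_3_center (a point): Centre of a 28 mm steel ball, 90 g, rolling freely in one compartment of the tray.
- well_1 (a point): Centre of a ball fully home in the well at the loop end: 18 mm above the carrier's underside, 12 below its top; the ball's top is then 2 mm above the carrier's top. Two sprung noses on the +x and -x walls hold a ball 16 mm higher until it is pushed past them (about 10 to 20 N) down to the floor; part way it can stick.
- well_2 (a point): Centre of a ball fully home in the well in the middle: 18 mm above the carrier's underside, 12 below its top; the ball's top is then 2 mm above the carrier's top. Two sprung noses on the +x and -x walls hold a ball 16 mm higher until it is pushed past them (about 10 to 20 N) down to the floor; part way it can stick.
- well_3 (a point): Centre of a ball fully home in the well farthest from the loop: 18 mm above the carrier's underside, 12 below its top; the ball's top is then 2 mm above the carrier's top. Two sprung noses on the +x and -x walls hold a ball 16 mm higher until it is pushed past them (about 10 to 20 N) down to the floor; part way it can stick.
- marker: Bystander: black marker pen, 14 mm thick, 120 mm long, lying.
- screwdriver: Bystander: red-handled screwdriver, 180 mm, lying.
- wrench: Bystander: steel wrench, 170 mm, lying.
- glue: Bystander: bottle 48 mm across, 110 mm tall, standing.
- can: Bystander: steel can 66 mm across, 100 mm tall, standing.
- block: Bystander: wood offcut 90 x 50 x 30 mm.
- collar: Bystander: dark steel shaft collar 48 mm across, 16 mm high, lying flat.

How it is judged:
By the outcome, as a careful person would: the job done as asked, in the order asked, and still so for the second after the job is handed in, with the robot touching nothing.
It also fails if it takes over 72 s, if anything falls off the work surface, if the arm or the gripper's body presses on something with over 40 N, if the wrist force passes 120 N, or if a joint passes its speed limit or range.

### The arm

A 6-joint arm with a two-finger parallel gripper is mounted at the origin on the work surface. World frame = base frame: x ahead of the robot, y to its left, z up, the work surface at z = 0. Lengths are in m, angles in rad, forces in N, time in s.
With the tool pointing down it reaches from about 0.275 to 1 m from the base axis. Payload 8.4 kg.
Tool frame: the origin (TCP) lies at the centre of the arm's flange, where the gripper is bolted on; the fingertips stand 173 mm ahead of it and the grasp point (between the pads) lies 155 mm ahead of it; z points along the fingers, y is the line along which they close (so a half turn about z gives the same grasp; the last joint's range is limited). The gripper opens to 85 mm and grips with 20 to 120 N. Pads are 22 mm wide; open, the fingers measure 114 mm over their backs; the gripper's body (76 mm by 85 mm) begins 54 mm behind the grasp point. The pads swing forward as they close: fully open they stand 13 mm farther back than shut.
Start: joints at [-1.301, 0.353, 1.633, -0, 1.155, -0.002], TCP at [0.168, -0.602, 0.405] pointing down, gripper open.
Joint ranges: [-2.63, 2.63], [-0.92, 2.1], [0.06, 2.66], [-1.3, 4.44], [0, 2.69], [-3.02, 3.02]. Speed limits (rad/s): [2.22, 2.22, 2.79, 3.14, 3.14, 3.14].

### API

Orientations are given as a rotation vector (axis times angle).
In Python, from cell import manip gives the robot as it stands.
- The arm moves only by the tool step_arm, never from a script. Its argument "steps" is a list of rows, each a list of 7 numbers: the shift along the tool's x, y, z in cm, then the turn, a rotation vector about the tool's x, y, z in rad, then the opening, from -1 (shut) to 1 (fully open). In form: [[tx, ty, tz, ax, ay, az, claw], ...]. A call has 1 to 12 rows; each row shifts and turns the commanded pose from where the row before left it, along the tool's axes as they then stand; what a row does not reach is not made up. A row lasts 1/8 s, in which the tool goes at most 62.5 mm and 10.7 degrees, less where a joint would pass 70% of its speed; a pose out of reach is approached as far as the arm can. A call is refused whole if a number of a shift passes 6.25 or a number of a turn 0.188, either way. A call with a gripper value outside its range is refused whole. The fingers move at their own pace and stop on an object; the grip force is fixed at half the most. Time passes only in rows, so rows that do not move let the fingers close. It gives the time, the measured TCP pose, the force, the opening and the grip force at its end, in the units of the state.
- manip.get_obs(): the state, without advancing time (a new reading comes with each control period).
- manip.grab_frame(name): name is "scene" or "top" or "wrist"; returns a dict with "pixels" (420x560x3 uint8, red, green, blue), "intrinsics" (3x3 intrinsics, pixels), "k1" (the pictures are not rectified: a ray, as slopes to the right and down, at radius r is drawn at 1 + k1 r^2 times it, then the intrinsics apply), "rvec" (rotation vector, rad) and "tvec" (3), from world to camera coordinates, as OpenCV has them. Camera axes: x right, y down, z forward; pixel columns grow to the right and rows downward; lengths in m; the calibration is good to about 2 mm. A picture is of the moment at which its call begins. There is no depth.
- manip.sign_off(): hands the job in; it is judged then, once.
The state is a dict: "t": time; "joint_pos": joint angles; "qvel": joint speeds; "joint_efforts": joint torques, N m; "position": TCP position; "tool_rot": TCP orientation; "ft_force": force on the tool from outside, world axes, zero at the start; "moment": the same for the moment, N m; "grip_width": opening from 0.0 (shut) to 1.0 (fully open); "grip_force": force on a finger pad.
Only numpy, scipy, OpenCV 4.12 (cv2) and the standard library are available. Lean on these libraries where they do the work, as an engineer would, in place of code of your own. Each camera call takes 0.05 s, during which the arm holds its last target. There are 200 camera calls.

## Working session

There is one attempt and no reset: what is moved stays moved. The work goes in short steps, Python scripts to look and compute and a tool call to move; the robot and the scene stay as the last step left them, time stands still between calls to the robot, and variables do not carry over. Pictures are saved under pics/ and viewed, at most 10 in all, crops included, and the job is handed in when it is done.

Besides the shell and the picture viewer there is one more tool, called after "Request:" as name([rows], argument=value, ...), one row to a line, values as JSON. step_arm: Moves the arm, as the interface text tells. Its arguments: {"type":"object","properties":{"steps":{"type":"array","items":{"type":"array","items":{"type":"number"}}}},"required":["steps"]}

```bash
mkdir -p pics; ls
cat > h.py <<'E'
import numpy as np, cv2
from scipy.spatial.transform import Rotation as R
from cell import manip
def grab(n,save=None):
    f=manip.grab_frame(n)
    if save: cv2.imwrite('pics/'+save,f['pixels'][:,:,::-1])
    np.save  # noop
    return f
def ray(f,u,v):
    K=np.array(f['intrinsics']);k=f['k1']
    d=np.array([(u-K[0,2])/K[0,0],(v-K[1,2])/K[1,1]]);s=d.copy()
    for _ in range(30): s=d/(1+k*(s@s))
    Rm=R.from_rotvec(f['rvec']).as_matrix()
    return -Rm.T@np.array(f['tvec']), Rm.T@np.array([s[0],s[1],1])
def onz(f,u,v,z):
    o,d=ray(f,u,v); return o+d*(z-o[2])/d[2]
def proj(f,p):
    Rm=R.from_rotvec(f['rvec']).as_matrix();c=Rm@np.array(p)+np.array(f['tvec'])
    s=c[:2]/c[2];s=s*(1+f['k1']*(s@s));K=np.array(f['intrinsics'])
    return np.array([K[0,0]*s[0]+K[0,2],K[1,1]*s[1]+K[1,2]])
def tri(l):
    A=np.zeros((3,3));b=np.zeros(3)
    for o,d in l:
        d=d/np.linalg.norm(d);M=np.eye(3)-np.outer(d,d);A+=M;b+=M@o
    return np.linalg.solve(A,b)
E
python3 - <<'E'
from h import *
for n in ['scene','top']:
    f=grab(n,n+'0.png'); o,d=ray(f,280,210); print(n,f['intrinsics'],f['k1'],o,d)
print(manip.get_obs())
E
```

```text
pics
scene [[484.25417273   0.         277.92524974]
 [  0.         484.25417273 200.95991685]
 [  0.           0.           1.        ]] -0.006704833578942427 [ 1.00356935 -0.44869875  1.16077151] [-0.35476558  0.32342481 -0.87744209]
top [[385.07443214   0.         283.80892872]
 [  0.         385.07443214 210.54899144]
 [  0.           0.           1.        ]] -0.06025993319488868 [ 0.4212491  -0.04101968  1.25090119] [ 0.11322692  0.00269274 -0.99361576]
{'t': 0.1, 'joint_pos': array([-1.30139032e+00,  3.53619646e-01,  1.63408255e+00, -2.10166399e-06,
        1.15521352e+00, -2.38469500e-03]), 'qvel': array([-1.30864387e-03, -1.60616264e-03,  1.57263685e-04,  6.80700428e-05,
       -1.21049538e-03,  1.00259143e-03]), 'joint_efforts': array([-2.26325383e-04, -6.06360054e+01, -3.42819393e+01,  2.01699231e-05,
        4.02509206e-03, -7.83193990e-07]), 'position': array([ 0.16773618, -0.6018439 ,  0.4040014 ]), 'tool_rot': array([-3.11132938e+00, -4.25438699e-01,  2.79522366e-04]), 'ft_force': array([-0.27179128,  0.13421886, -0.0225451 ]), 'moment': array([0.00270224, 0.01591529, 0.01387484]), 'grip_force': 0.0, 'grip_width': 1.0008651994407394}
```

View pics/top0.png

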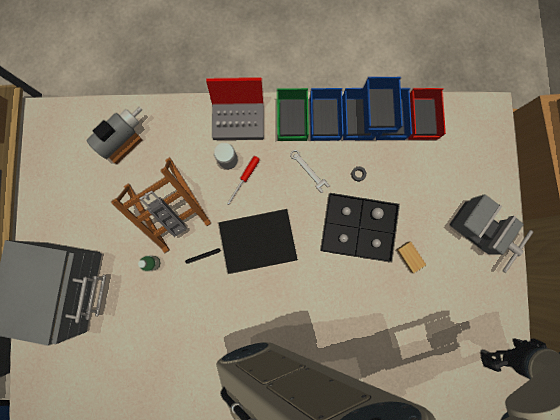

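View pics/scene0.png

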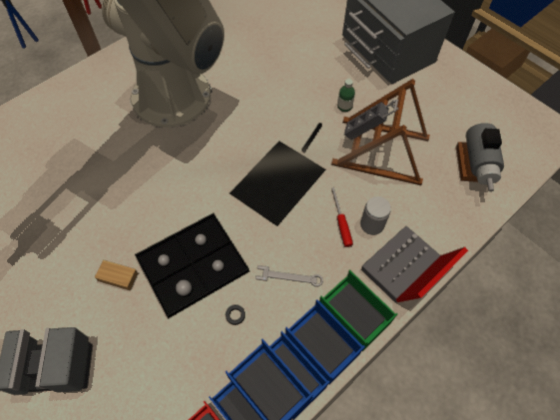

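The top view shows the stand around (165,205), the mat at (258,240) and the tray at (360,228). The big ball is at (377,212), and the small balls are at (346,211), (344,238) and (376,243). I'll enlarge the stand in both views next.

Run:
```python
from h import *
a=cv2.imread('pics/top0.png')[150:255,105:215];b=cv2.imread('pics/scene0.png')[75:190,325:435]
a=cv2.resize(a,None,fx=3.6,fy=3.6,interpolation=cv2.INTER_CUBIC);b=cv2.resize(b,None,fx=3.6,fy=3.6,interpolation=cv2.INTER_CUBIC)
h=max(a.shape[0],b.shape[0]);c=np.zeros((h,a.shape[1]+b.shape[1],3),np.uint8);c[:a.shape[0],:a.shape[1]]=a;c[:b.shape[0],a.shape[1]:]=b
cv2.imwrite('pics/st.png',c);print(c.shape)
f=grab('top');im=f['pixels'].astype(int);g=im.max(2)
m=((g<60)).astype(np.uint8)
cs,_=cv2.findContours(m,cv2.RETR_EXTERNAL,2)
for q in cs:
    if cv2.contourArea(q)>1500:
        r=cv2.minAreaRect(q);
        if r[0][1]<300:
            B=cv2.boxPoints(r);print(r);z=.003 if r[0][0]<310 else .022
            P=np.array([onz(f,*p,z) for p in B]);print(P.round(3),P.mean(0).round(3),np.linalg.norm(P[1]-P[0]),np.linalg.norm(P[2]-P[1]))
# balls
hs=im[185:270,315:405];mm=((hs.min(2)>75)).astype(np.uint8)
n,l,s,c=cv2.connectedComponentsWithStats(mm)
for i in range(1,n):
    if 10<s[i,4]<300:
        u,v=c[i]+[315,185];print(s[i],u,v,onz(f,u,v,.018 if s[i,4]<120 else .023).round(4))
```

```text
(414, 792, 3)
((47.02703094482422, 293.33782958984375), (93.54302978515625, 99.62578582763672), 9.462321281433105)
[[0.164 0.908 0.003]
 [0.486 0.867 0.003]
 [0.433 0.547 0.003]
 [0.12  0.592 0.003]] [0.301 0.728 0.003] 0.32445125523978535 0.32421894262945605
((257.3846435546875, 240.923095703125), (52.16688537597656, 70.60179901123047), 78.69007110595703)
[[ 0.526  0.166  0.003]
 [ 0.568 -0.06   0.003]
 [ 0.402 -0.091  0.003]
 [ 0.361  0.132  0.003]] [0.464 0.037 0.003] 0.22977650449728015 0.16899391730235114
((359.85888671875, 227.14157104492188), (71.4599609375, 58.82282257080078), 8.652542114257812)
[[ 0.429 -0.164  0.022]
 [ 0.616 -0.197  0.022]
 [ 0.578 -0.426  0.022]
 [ 0.391 -0.389  0.022]] [ 0.504 -0.294  0.022] 0.18954630285247823 0.23201673677568546
((359.9253845214844, 109.06684112548828), (61.76801681518555, 101.04134368896484), 88.75463104248047)
[[ 1.003 -0.14   0.022]
 [ 1.01  -0.484  0.022]
 [ 0.793 -0.475  0.022]
 [ 0.788 -0.139  0.022]] [ 0.899 -0.309  0.022] 0.34428440804791743 0.21715097807841302
[27 22  9  8 54] 346.0 210.62962962962962 [ 0.5571 -0.2508  0.018 ]
[ 57  23  12  11 102] 377.5 212.90196078431373 [ 0.5484 -0.353   0.018 ]
[24 49  9  8 53] 343.20754716981133 237.7169811320755 [ 0.4698 -0.2391  0.018 ]
[57 54  9  8 56] 376.10714285714283 242.58928571428572 [ 0.4527 -0.3447  0.018 ]
[84 61  6 12 40] 402.4 251.05 [ 0.4243 -0.4289  0.018 ]
```

View pics/st.png

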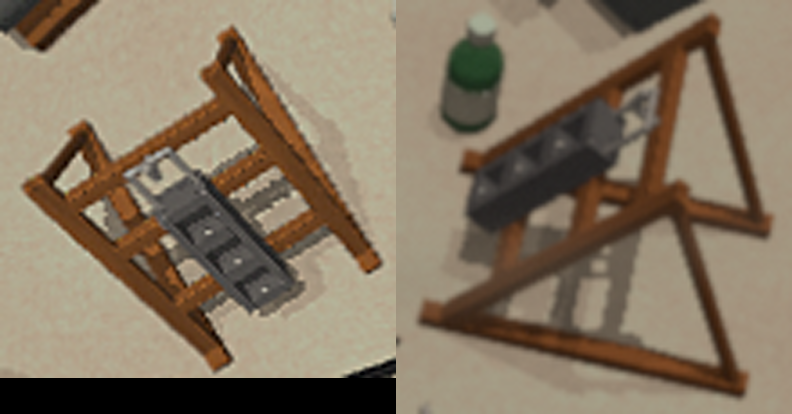

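The stand faces the robot with a yaw of about 33°, and the carrier hangs on it loop up. In the top crop its wells are near (207,232), (235,260) and (263,288). I'll triangulate the stand's corners and the carrier.

Run:
```python
from h import *
ft=grab('top');fs=grab('scene')
T=lambda x,y:ray(ft,105+x/3.6,150+y/3.6)
S=lambda x,y:ray(fs,325+(x-396)/3.6,75+y/3.6)
pairs={'footR':((370,262),(430,315)),'footL':((218,360),(470,160)),'topR':((232,30),(680,190)),'topL':((80,126),(712,22)),
'w1':((207,230),(572,138)),'w2':((235,258),(528,163)),'w3':((263,286),(485,188)),'endTopL':((243,310),(476,175)),'endTopR':((297,275),(475,208)),'upR':((212,178),(615,140)),'looptop':((143,170),(650,105))}
P={}
for k,(a,b) in pairs.items():
    l=[T(*a),S(*b)];p=tri(l);P[k]=p
    gap=max(np.linalg.norm(np.cross(p-o,d/np.linalg.norm(d))) for o,d in l);print(k,p.round(3),gap.round(4))
for a,b in [('footR','footL'),('topR','topL')]:
    d=P[b]-P[a];print(np.degrees(np.arctan2(-d[0],d[1])),np.linalg.norm(d))
d=P['w1']-P['w3'];print('wells dir',d,np.linalg.norm(d),np.degrees(np.arctan2(d[1],d[0])),np.degrees(np.arctan2(d[2],np.hypot(*d[:2]))))
```

```text
footR [0.525 0.198 0.005] 0.0006
footL [0.438 0.333 0.008] 0.0004
topR [0.672 0.249 0.262] 0.0034
topL [0.6   0.352 0.286] 0.0001
w1 [0.542 0.305 0.151] 0.0042
w2 [0.521 0.29  0.115] 0.0021
w3 [0.499 0.275 0.077] 0.0003
endTopL [0.478 0.294 0.059] 0.0028
endTopR [0.51  0.247 0.085] 0.0036
upR [0.581 0.292 0.191] 0.0078
looptop [0.582 0.338 0.197] 0.0002
32.7348187203295 0.16083998216231085
34.85847557100915 0.1282750229143489
wells dir [0.04295814 0.02956226 0.07313867] 0.08982535384438745 34.53436300921484 54.511490696353555
```

Well 2 is at about (0.521,0.290,0.115), and the carrier's yaw is about 34° with a 55° slope. I'll move to a standoff in front of it.

Request:
step_arm([
  [4.4,-4,0.3,0,0,0,1],
  [4.4,-4,0.3,0,0,0,1],
  [4.4,-4,0.3,0,0,0,1],
  [4.4,-4,0.3,0,0,0,1],
  [4.4,-4,0.3,0,0,0,1],
  [4.4,-4,0.3,0,0,0,1],
  [4.4,-4,0.3,0,0,0,1],
  [4.4,-4,0.3,0,0,0,1],
])

```text
t: 1.25
position: [0.4217, -0.1976, 0.3809]
tool_rot: [3.112, 0.425, 0.001]
ft_force: [0.0, -0.6, 0.1]
grip_width: 1.0
grip_force: 0.0
```

Request:
step_arm([
  [0.3,-5.4,0.3,0,0,0,1],
  [0.3,-5.4,0.3,0,0,0,1],
  [0.3,-5.4,0.3,0,0,0,1],
  [0.3,-5.4,0.3,0,0,0,1],
  [0.3,-5.4,0.3,0,0,0,1],
  [0.3,-5.4,0.3,0,0,0,1],
  [0.3,-5.4,0.3,0,0,-0.16,1],
  [0,0,0,0,0,-0.16,1],
  [0,0,0,0,0.16,0,1],
  [0,0,0,0,0.16,0,1],
  [0,0,0,0,0.16,0,1],
  [0,0,0,0,0.16,0,1],
])

```text
t: 2.75
position: [0.3396, 0.1702, 0.3601]
tool_rot: [-2.695, -0.821, -0.902]
ft_force: [-0.8, 3.3, -0.1]
grip_width: 1.0
grip_force: 0.0
```

Request:
step_arm([
  [0,0,0,0,0.16,0,1],
  [0,0,0,0,0.16,0,1],
  [0,0,0,0,0,0,1],
])

```text
t: 3.12
position: [0.336, 0.1788, 0.3599]
tool_rot: [-2.587, -0.82, -0.976]
ft_force: [0.1, -0.2, -0.3]
grip_width: 1.003
grip_force: 0.0
```

```bash
cat >> h.py <<'E'
def st():
    o=manip.get_obs();Rm=R.from_rotvec(o['tool_rot']).as_matrix()
    print('t%.2f'%o['t'],'p',o['position'].round(4),'q',o['joint_pos'].round(2),'F',o['ft_force'].round(1),'w',round(o['grip_width'],3),'gf',round(o['grip_force'],1));print('x',Rm[:,0].round(3),'y',Rm[:,1].round(3),'z',Rm[:,2].round(3))
    return np.array(o['position']),Rm
E
python3 - <<'E'
from h import *
p,Rm=st()
f=grab('wrist','w1.png');o,d=ray(f,280,210);print(Rm.T@(o-p),Rm.T@d, f['intrinsics'][0][0],f['k1'])
E
```

```text
t3.12 p [0.336  0.1788 0.3599] q [ 0.41 -0.1   2.41  0.97  0.21  0.47] F [ 0.1 -0.2 -0.3] w 1.003 gf 0.0
x [0.615 0.415 0.67 ] y [ 0.588 -0.808 -0.039] z [ 0.525  0.418 -0.742]
[0.07981051 0.00097824 0.03108575] [-0.32514209  0.02435124  0.94575835] 342.98543497070597 -0.002042269729740665
```

View pics/w1.png

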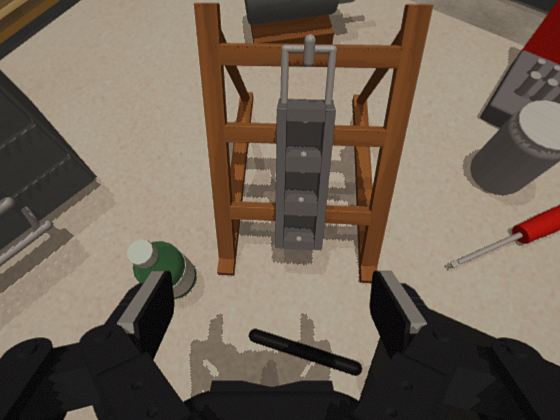

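The wrist view shows the stand square on. The carrier runs from about (305,105) at the loop end to (299,248), and the loop is over the hook at (310,45). The wrist is close to a singularity (j5 = 0.21), so I'll grasp with the tool pitched more steeply. I need a crop for the corners and a quick kinematic estimate.

Run:
```python
from h import *
a=cv2.imread('pics/w1.png')[30:260,255:355]
a=cv2.resize(a,None,fx=2.6,fy=2.6,interpolation=cv2.INTER_CUBIC);cv2.imwrite('pics/w1c.png',a)
# kin fit: L1,L2,h,d
p=np.array([.336,.1788,.3599]);z=np.array([.525,.418,-.742]);c1=.41
u=np.array([np.cos(c1),np.sin(c1)])
zr=z[:2]@u
A=[[np.sin(.3536),np.sin(1.9877),0,0],[np.cos(.3536),np.cos(1.9877),1,-1],[np.sin(-.1),np.sin(2.31),0,zr],[np.cos(-.1),np.cos(2.31),1,z[2]]]
print(np.linalg.solve(A,[np.hypot(.1677,.6018),.404,p[:2]@u,p[2]]))
```

```text
[0.61164901 0.45161074 0.17776521 0.16470152]
```

View pics/w1c.png

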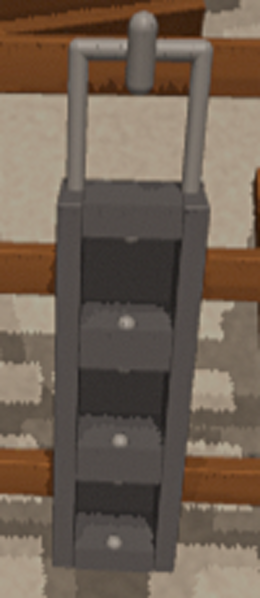

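The enlarged crop shows the top-face corners at (58,203), (208,205), (174,570) and (52,567), and the back edge of the loop end at (62,183)–(203,185).

```bash
cat >> h.py <<'E'
L1,L2,H,D=.6116,.4516,.1778,.1647
def j5(p,z):
    "wrist: returns j1,j2,j3 and angle tool vs forearm, approx"
    w=np.array(p)-D*np.array(z);r=np.hypot(w[0],w[1]);h=w[2]-H;d=np.hypot(r,h)
    j3=np.pi-np.arccos((L1**2+L2**2-d*d)/(2*L1*L2));a=np.arctan2(r,h)
    j2=a-np.arctan2(L2*np.sin(j3),L1+L2*np.cos(j3));return np.arctan2(w[1],w[0]),j2,j3,j2+j3
E
python3 - <<'E'
from h import *
f=grab('wrist');p,Rm=st()
C=[(58,203),(208,205),(174,570),(52,567),(62,183),(203,185)]
uv=np.array([(255+x/2.6,30+y/2.6) for x,y in C])
obj=np.array([(69,23,30),(69,-23,30),(-69,-23,30),(-69,23,30),(69,23,0),(69,-23,0)])/1000.
K=np.array(f['intrinsics']);dist=np.array([f['k1'],0,0,0,0.])
ok,rv,tv=cv2.solvePnP(obj,uv,K,dist,flags=cv2.SOLVEPNP_SQPNP)
ok,rv,tv=cv2.solvePnP(obj,uv,K,dist,rv,tv,True)
print('res',np.abs(cv2.projectPoints(obj,rv,tv,K,dist)[0][:,0]-uv).max(1).round(2))
Rw=R.from_rotvec(f['rvec']).as_matrix();Rc=cv2.Rodrigues(rv)[0]
o=Rw.T@(tv[:,0]-np.array(f['tvec']));M=Rw.T@Rc
print('origin',o.round(4));print(M.round(3));x=M[:,0];print('yaw',np.degrees(np.arctan2(x[1],x[0])),'el',np.degrees(np.arcsin(x[2])))
y=M[:,1];print('yaw from y',np.degrees(np.arctan2(-y[0],y[1])))
ft=grab('top')
print('in top',[(proj(ft,M@q+o)).round(1) for q in obj], 'well2', proj(ft,M@np.array([0,0,.004])+o))
for e in (35,45,50,55,60):
    e=np.radians(e);yw=np.radians(34);z=np.array([np.cos(yw)*np.cos(e),np.sin(yw)*np.cos(e),-np.sin(e)])
    g=o+M[:,2]*.022
    for s in(0,.08): 
        q=j5(g-(.155)*z+s*M[:,2],z);print(np.degrees(e).round(),s,np.round(q,2),'j5~',(np.pi/2+e-q[3]).round(2))
E
```

```text
t3.23 p [0.3362 0.1788 0.3601] q [ 0.41 -0.1   2.41  0.96  0.21  0.47] F [ 0.5 -0.1  0.5] w 1.001 gf 0.0
x [0.615 0.417 0.669] y [ 0.588 -0.808 -0.038] z [ 0.525  0.417 -0.742]
res [0.07 0.48 0.68 0.46 0.55 1.  ]
origin [0.5452 0.306  0.0969]
[[ 0.507 -0.54  -0.672]
 [ 0.326  0.842 -0.431]
 [ 0.798 -0.001  0.602]]
yaw 32.72903083147747 el 52.972896267818214
yaw from y 32.66738043328354
in top [array([148.7, 210.5]), array([162.4, 201.7]), array([187.1, 228.6]), array([174.6, 236.7]), array([146.6, 204.4]), array([160. , 195.7])] well2 [166.67832282 214.68925021]
35.0 0 [0.45 0.43 2.5  2.93] j5~ -0.75
35.0 0.08 [0.42 0.24 2.59 2.83] j5~ -0.65
45.0 0 [0.46 0.35 2.4  2.75] j5~ -0.39
45.0 0.08 [0.44 0.17 2.47 2.64] j5~ -0.29
50.0 0 [0.47 0.33 2.34 2.67] j5~ -0.22
50.0 0.08 [0.45 0.15 2.41 2.57] j5~ -0.12
55.0 0 [0.47 0.32 2.28 2.6 ] j5~ -0.07
55.0 0.08 [0.46 0.15 2.35 2.5 ] j5~ 0.03
60.0 0 [0.48 0.32 2.22 2.54] j5~ 0.08
60.0 0.08 [0.47 0.16 2.29 2.45] j5~ 0.17
```

```bash
cat >> h.py <<'E'
def fr(yaw,el):
    yaw,el=np.radians([yaw,el]);z=np.array([np.cos(yaw)*np.cos(el),np.sin(yaw)*np.cos(el),-np.sin(el)])
    y=np.array([np.sin(yaw),-np.cos(yaw),0]);return np.column_stack([np.cross(y,z),y,z])
def delta(pt,Rt):
    p,Rm=st();print('shift cm',(Rm.T@(np.array(pt)-p)*100).round(2),'turn',R.from_matrix(Rm.T@Rt).as_rotvec().round(3),'shift in target frame',(Rt.T@(np.array(pt)-p)*100).round(2))
E
python3 - <<'E'
from h import *
Rt=fr(33,68);o=np.array([.5452,.306,.0969])
cz=np.array([-.819*np.cos(np.radians(33)),-.819*np.sin(np.radians(33)),.574])
g=o+cz*.024;pt=g-.235*Rt[:,2];print(g,pt,j5(pt,Rt[:,2]),j5(pt+.08*Rt[:,2],Rt[:,2]));delta(pt,Rt)
E
```

```text
[0.52871509 0.29529458 0.110676  ] [0.45488478 0.24734861 0.32856421] (np.float64(0.4875155136006679), np.float64(0.1910038763473202), np.float64(2.0975209685497873), np.float64(2.2885248448971076)) (np.float64(0.4929603825789943), np.float64(0.3321197120725208), np.float64(2.121516536569802), np.float64(2.453636248642323))
t3.27 p [0.3363 0.1788 0.3601] q [ 0.41 -0.1   2.41  0.97  0.21  0.47] F [ 0.  -0.7 -0.2] w 0.999 gf 0.0
x [0.615 0.417 0.669] y [ 0.589 -0.807 -0.037] z [ 0.525  0.417 -0.742]
shift cm [ 8.04  1.57 11.42] turn [-0.061 -0.349  0.026] shift in target frame [11.5   0.71  8.05]
```

Request:
step_arm([
  [0,0,0,-0.02,-0.116,0.009,1],
  [0,0,0,-0.02,-0.116,0.009,1],
  [0,0,0,-0.02,-0.116,0.009,1],
  [3.8,0.2,2.7,0,0,0,1],
  [3.8,0.2,2.7,0,0,0,1],
  [3.8,0.2,2.7,0,0,0,1],
  [0,0,0,0,0,0,1],
])

```text
t: 4.15
position: [0.4543, 0.2577, 0.3398]
tool_rot: [-2.773, -0.853, -0.662]
ft_force: [-0.7, -0.7, -0.3]
grip_width: 1.001
grip_force: 0.0
```

Run:
```python
from h import *
p,Rm=st();f=grab('wrist','w2.png')
o=np.array([.5452,.306,.0969])
cx=np.array([.574*np.cos(.576),.574*np.sin(.576),.819]);cz=np.array([-.819*np.cos(.576),-.819*np.sin(.576),.574]);cy=np.cross(cz,cx)
for q in [(69,23,30),(69,-23,30),(-69,-23,30),(-69,23,30)]: print(q,proj(f,o+(cx*q[0]+cy*q[1]+cz*q[2])/1000).round(1))
```

```text
t4.15 p [0.4543 0.2577 0.3398] q [0.49 0.18 2.08 0.19 0.41 1.3 ] F [-0.7 -0.7 -0.3] w 1.001 gf 0.0
x [0.739 0.494 0.459] y [ 0.567 -0.823 -0.027] z [ 0.365  0.281 -0.888]
(69, 23, 30) [258.  198.2]
(69, -23, 30) [345.6 200.3]
(-69, -23, 30) [320.2 320.3]
(-69, 23, 30) [263.7 318.3]
```

View pics/w2.png

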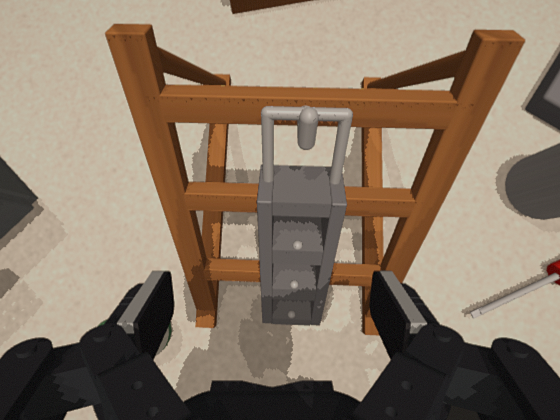

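The carrier is seen between the open fingers, with its loop-end top edge at y≈208 (predicted 199) and its lower end at y≈324 (predicted 319). I'll pin the edges down numerically.

Run:
```python
import cv2
g=cv2.imread('pics/w2.png',0)
for c in (264,338,300): print(c,'r160-222',list(g[160:222:2,c]))
for c in (268,317): print(c,'r305',list(g[310:334,c]))
for r in (175,215,260,310): print(r,'L',list(g[r,250:275]),'R',list(g[r,312:352]))
```

```text
264 r160-222 [np.uint8(121), np.uint8(122), np.uint8(122), np.uint8(122), np.uint8(121), np.uint8(122), np.uint8(122), np.uint8(120), np.uint8(120), np.uint8(121), np.uint8(120), np.uint8(106), np.uint8(106), np.uint8(106), np.uint8(106), np.uint8(106), np.uint8(106), np.uint8(105), np.uint8(106), np.uint8(106), np.uint8(110), np.uint8(126), np.uint8(91), np.uint8(91), np.uint8(93), np.uint8(92), np.uint8(92), np.uint8(92), np.uint8(91), np.uint8(91), np.uint8(91)]
338 r160-222 [np.uint8(138), np.uint8(137), np.uint8(136), np.uint8(135), np.uint8(136), np.uint8(134), np.uint8(134), np.uint8(132), np.uint8(131), np.uint8(130), np.uint8(129), np.uint8(126), np.uint8(108), np.uint8(106), np.uint8(107), np.uint8(107), np.uint8(106), np.uint8(106), np.uint8(105), np.uint8(106), np.uint8(106), np.uint8(105), np.uint8(137), np.uint8(84), np.uint8(90), np.uint8(91), np.uint8(92), np.uint8(92), np.uint8(92), np.uint8(91), np.uint8(92)]
300 r160-222 [np.uint8(183), np.uint8(185), np.uint8(194), np.uint8(86), np.uint8(76), np.uint8(106), np.uint8(107), np.uint8(105), np.uint8(105), np.uint8(105
[... 4119 characters left out ...]
.uint8(65), np.uint8(65), np.uint8(67), np.uint8(65), np.uint8(60), np.uint8(45), np.uint8(58), np.uint8(59)] R [np.uint8(47), np.uint8(63), np.uint8(67), np.uint8(65), np.uint8(66), np.uint8(65), np.uint8(65), np.uint8(65), np.uint8(66), np.uint8(65), np.uint8(66), np.uint8(93), np.uint8(113), np.uint8(112), np.uint8(125), np.uint8(136), np.uint8(180), np.uint8(192), np.uint8(190), np.uint8(188), np.uint8(186), np.uint8(186), np.uint8(187), np.uint8(187), np.uint8(188), np.uint8(187), np.uint8(187), np.uint8(187), np.uint8(185), np.uint8(186), np.uint8(188), np.uint8(188), np.uint8(187), np.uint8(189), np.uint8(188), np.uint8(188), np.uint8(186), np.uint8(171), np.uint8(165), np.uint8(166)]
```

```bash
cat >> h.py <<'E'
def pnp(f,obj,uv):
    K=np.array(f['intrinsics']);dist=np.array([f['k1'],0,0,0,0.]);obj=np.array(obj)/1000.;uv=np.array(uv,float)
    ok,rv,tv=cv2.solvePnP(obj,uv,K,dist,flags=cv2.SOLVEPNP_SQPNP);ok,rv,tv=cv2.solvePnP(obj,uv,K,dist,rv,tv,True)
    print('res',np.abs(cv2.projectPoints(obj,rv,tv,K,dist)[0][:,0]-uv).max(1).round(2))
    Rw=R.from_rotvec(f['rvec']).as_matrix();return Rw.T@(tv[:,0]-np.array(f['tvec'])),Rw.T@cv2.Rodrigues(rv)[0]
E
python3 - <<'E'
from h import *
f=grab('wrist')
o,M=pnp(f,[(69,23,30),(69,-23,30),(-69,-23,30),(-69,23,30),(69,23,0),(69,-23,0)],[(256.5,203),(345.7,205),(320,324.5),(261.5,323),(260,167.5),(341,168.5)])
x=M[:,0];y=M[:,1];print(o,np.degrees([np.arctan2(x[1],x[0]),np.arcsin(x[2]),np.arctan2(-y[0],y[1])]))
Rt=fr(33,66);cz=M[:,2]
g=o+cz*.024;print('g',g)
for s in (.07,0): pt=g-(.155+s)*Rt[:,2];delta(pt,Rt);q=j5(pt,Rt[:,2]);print(q,np.pi/2+np.radians(66)-q[3])
E
```

```text
res [0.35 0.62 0.58 0.83 1.08 1.  ]
[0.54005369 0.3038044  0.09921771] [32.57612472 54.90651333 32.98431369]
g [0.52361905 0.29305567 0.11301508]
t4.25 p [0.4517 0.2563 0.3395] q [0.49 0.18 2.09 0.2  0.41 1.3 ] F [0.  0.2 0. ] w 1.002 gf 0.0
x [0.739 0.494 0.457] y [ 0.567 -0.823 -0.028] z [ 0.362  0.28  -0.889]
shift cm [-1.96  0.86  1.32] turn [-0.037 -0.056  0.013] shift in target frame [-1.87  0.83  1.46]
(np.float64(0.48668747930541), np.float64(0.18649247552609827), np.float64(2.1402015936102354), np.float64(2.326694069136334)) 0.3960195639748205
t4.25 p [0.4517 0.2563 0.3395] q [0.49 0.18 2.09 0.2  0.41 1.3 ] F [0.  0.2 0. ] w 1.002 gf 0.0
x [0.739 0.494 0.457] y [ 0.567 -0.823 -0.028] z [ 0.362  0.28  -0.889]
shift cm [-2.35  1.12  8.31] turn [-0.037 -0.056  0.013] shift in target frame [-1.87  0.83  8.46]
(np.float64(0.4920838905162959), np.float64(0.31594709779789076), np.float64(2.1559234615310774), np.float64(2.471870559328968)) 0.2508430737821863
```

Request:
step_arm([
  [0,0,0,-0.037,-0.056,0.013,1],
  [-0.9,0.4,0.7,0,0,0,1],
  [-0.9,0.4,0.7,0,0,0,1],
  [0,0,2,0,0,0,1],
  [0,0,0,0,0,0,1],
])

```text
t: 4.88
position: [0.4532, 0.2475, 0.3002]
tool_rot: [-2.84, -0.84, -0.601]
ft_force: [-0.1, 0.2, 0.6]
grip_width: 1.001
grip_force: 0.0
```

Run:
```python
from h import *
Rt=fr(33,66);g=np.array([.5236,.2931,.113]);delta(g-.155*Rt[:,2],Rt)
```

```text
t4.88 p [0.4532 0.2475 0.3002] q [0.48 0.25 2.11 0.11 0.37 1.39] F [-0.1  0.2  0.6] w 1.001 gf 0.0
x [0.767 0.497 0.406] y [ 0.544 -0.839 -0.002] z [ 0.339  0.223 -0.914]
shift cm [0.05 0.02 5.01] turn [-0.002  0.001 -0.001] shift in target frame [0.05 0.01 5.01]
```

Request:
step_arm([
  [0,0,1.5,0,0,0,1],
  [0,0,1.5,0,0,0,1],
  [0,0,1,0,0,0,1],
  [0,0,0.5,0,0,0,1],
  [0,0,0.5,0,0,0,1],
  [0,0,0,0,0,0,1],
])

```text
t: 5.62
position: [0.4711, 0.2597, 0.2559]
tool_rot: [-2.838, -0.841, -0.605]
ft_force: [0.1, -0.8, 0.7]
grip_width: 0.997
grip_force: 0.0
```

Request:
step_arm([
  [0,0,0,0,0,0,0.2],
  [0,0,0,0,0,0,-0.2],
  [0,0,0,0,0,0,-0.2],
  [0,0,0,0,0,0,-0.2],
  [0,0,0,0,0,0,-0.2],
  [0,0,0,0,0,0,-0.2],
])

```text
t: 6.38
position: [0.4709, 0.2595, 0.2566]
tool_rot: [-2.838, -0.84, -0.606]
ft_force: [-3.0, -1.2, 4.9]
grip_width: 0.526
grip_force: 61.5
```

Run:
```python
from h import *
st();grab('wrist','w3.png')
```

```text
t6.38 p [0.4709 0.2595 0.2566] q [0.49 0.35 2.09 0.13 0.28 1.36] F [-3.  -1.2  4.9] w 0.526 gf 61.5
x [0.766 0.496 0.409] y [ 0.545 -0.839 -0.002] z [ 0.342  0.224 -0.913]
```

View pics/w3.png

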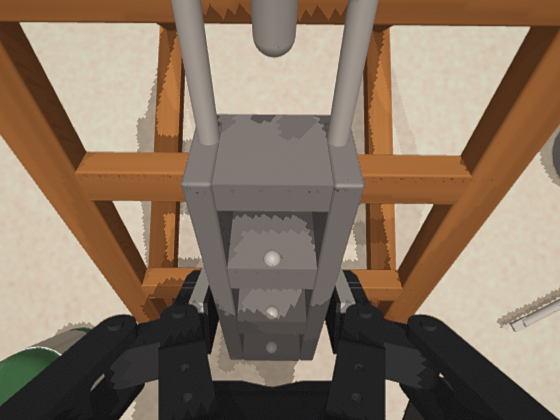

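The carrier is held near its middle (opening about 45 mm, 61 N), and the loop is still over the hook at (273,45). Next I lift it up the slope and then out.

Request:
step_arm([
  [0.45,0,-0.27,0,0,0,-0.3],
  [0.45,0,-0.27,0,0,0,-0.3],
  [0.45,0,-0.27,0,0,0,-0.3],
  [0.45,0,-0.27,0,0,0,-0.3],
  [0.45,0,-0.27,0,0,0,-0.3],
  [0,0,0,0,0,0,-0.3],
])

```text
t: 7.18
position: [0.4836, 0.2678, 0.278]
tool_rot: [-2.838, -0.841, -0.605]
ft_force: [-6.1, -3.3, 1.7]
grip_width: 0.525
grip_force: 62.6
```

Run:
```python
from h import *
st();grab('wrist','w4.png')
```

```text
t7.17 p [0.4836 0.2678 0.278 ] q [0.49 0.33 2.05 0.11 0.34 1.39] F [-6.1 -3.3  1.7] w 0.525 gf 62.6
x [0.766 0.497 0.408] y [ 0.545 -0.839 -0.002] z [ 0.341  0.224 -0.913]
```

View pics/w4.png

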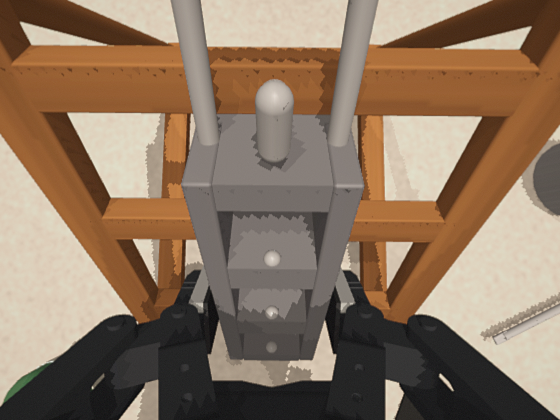

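The loop is clear above the hook tip at (274,95) and the carrier hasn't shifted in the grip. Now I move out of the slope.

Request:
step_arm([
  [-0.25,0,-0.43,0,0,0,-0.3],
  [-0.5,0,-0.86,0,0,0,-0.3],
  [-0.5,0,-0.86,0,0,0,-0.3],
  [-0.5,0,-0.86,0,0,0,-0.3],
  [-0.5,0,-0.86,0,0,0,-0.3],
  [-0.5,0,-0.86,0,0,0,-0.3],
  [-0.5,0,-0.86,0,0,0,-0.3],
  [-0.5,0,-0.86,0,0,0,-0.3],
  [-0.5,0,-0.86,0,0,0,-0.3],
  [0,0,0,0,0,0,-0.3],
])

```text
t: 8.48
position: [0.4258, 0.23, 0.3275]
tool_rot: [-2.838, -0.84, -0.606]
ft_force: [0.0, -0.3, -3.8]
grip_width: 0.529
grip_force: 61.8
```

Run:
```python
from h import *
p,Rm=st()
# carrier in tool frame from nominal grasp (carrier centre o at grasp pose), use orientation
cyaw=np.radians(32.9);el=np.radians(55)
M=np.column_stack([[np.cos(el)*np.cos(cyaw),np.cos(el)*np.sin(cyaw),np.sin(el)],[-np.sin(cyaw),np.cos(cyaw),0],[-np.sin(el)*np.cos(cyaw),-np.sin(el)*np.sin(cyaw),np.cos(el)]])
Rg=R.from_rotvec([-2.838,-.84,-.606]).as_matrix();pg=np.array([.4709,.2595,.2566]);o=np.array([.5401,.3038,.0992])
T=Rg.T@(o-pg);RT=Rg.T@M;print('carrier in tool',T,RT.round(3))
np.savez('grasp.npz',T=T,R=RT)
# placing: carrier x heading 100.5, flat, centre offset so body+loop centred on mat
psi=np.radians(100.5);Mt=np.column_stack([[np.cos(psi),np.sin(psi),0],[-np.sin(psi),np.cos(psi),0],[0,0,1]])
c=np.array([.464,.037,.003])-Mt[:,0]*.015
Rt=Mt@RT.T
for h in (.10,.0):
    pt=c+[0,0,h]-Rt@T;print('target',pt,'z',Rt[:,2],j5(pt,Rt[:,2]));delta(pt,Rt)
```

```text
t8.47 p [0.4258 0.23   0.3275] q [0.48 0.15 2.15 0.1  0.42 1.39] F [ 0.  -0.3 -3.8] w 0.529 gf 61.8
x [0.766 0.497 0.409] y [ 0.545 -0.839 -0.002] z [ 0.342  0.224 -0.913]
carrier in tool [0.01061708 0.0008108  0.17723575] [[ 0.858  0.001 -0.513]
 [-0.    -1.    -0.002]
 [-0.513  0.002 -0.858]]
target [0.45143945 0.10261679 0.260586  ] z [ 0.09121332 -0.50482153 -0.85839114] (np.float64(0.40242139708083974), np.float64(0.32550094612971414), np.float64(2.1509145844383064), np.float64(2.4764155305680204))
t8.47 p [0.4258 0.23   0.3275] q [0.48 0.15 2.15 0.1  0.42 1.39] F [ 0.  -0.3 -3.8] w 0.529 gf 61.8
x [0.766 0.497 0.409] y [ 0.545 -0.839 -0.002] z [ 0.342  0.224 -0.913]
shift cm [-7.1  12.09  4.13] turn [-0.071 -0.845 -1.217] shift in target frame [-7.72  0.22 12.41]
target [0.45143945 0.10261679 0.160586  ] z [ 0.09121332 -0.50482153 -0.85839114] (np.float64(0.40242139708083974), np.float64(0.497852519315919), np.float64(2.228346957302326), np.float64(2.726199476618245))
t8.47 p [0.4258 0.23   0.3275] q [0.48 0.15 2.15 0.1  0.42 1.39] F [ 0.  -0.3 -3.8] w 0.529 gf 61.8
x [0.766 0.497 0.409] y [ 0.545 -0.839 -0.002] z [ 0.342  0.224 -0.913]
shift cm [-11.19  12.11  13.26] turn [-0.071 -0.845 -1.217] shift in target frame [-2.59  0.25 21.  ]
```

The carrier is off the hook and free in the grip. I'll rotate it flat, then travel to the mat.

Request:
step_arm([
  [0,0,0,-0.008,-0.094,-0.135,-0.3],
  [0,0,0,-0.008,-0.094,-0.135,-0.3],
  [0,0,0,-0.008,-0.094,-0.135,-0.3],
  [0,0,0,-0.008,-0.094,-0.135,-0.3],
  [0,0,0,-0.008,-0.094,-0.135,-0.3],
  [0,0,0,-0.008,-0.094,-0.135,-0.3],
  [0,0,0,-0.008,-0.094,-0.135,-0.3],
  [0,0,0,-0.008,-0.094,-0.135,-0.3],
  [0,0,0,-0.008,-0.094,-0.135,-0.3],
  [0,0,0,0,0,0,-0.3],
])

```text
t: 9.72
position: [0.4263, 0.2311, 0.3264]
tool_rot: [1.722, 2.066, -0.477]
ft_force: [-0.3, 0.8, -3.1]
grip_width: 0.525
grip_force: 61.7
```

```bash
cat >> h.py <<'E'
def place(c,psi,h):
    G=np.load('grasp.npz');psi=np.radians(psi)
    Mt=np.column_stack([[np.cos(psi),np.sin(psi),0],[-np.sin(psi),np.cos(psi),0],[0,0,1]]);Rt=Mt@G['R'].T
    return np.array(c)+[0,0,h]-Rt@G['T'],Rt
E
python3 - <<'E'
from h import *
c=np.array([.464,.037,.003])-np.array([np.cos(1.754),np.sin(1.754),0])*.015
for h in (.06,.006): delta(*place(c,100.5,h))
E
```

```text
t9.72 p [0.4263 0.2311 0.3264] q [ 0.65  0.32  1.95 -0.51  1.19  0.74] F [-0.3  0.8 -3.1] w 0.525 gf 61.7
x [-0.155  0.844 -0.513] y [ 0.984  0.18  -0.002] z [ 0.091 -0.505 -0.859]
shift cm [-5.81  0.18 15.8 ] turn [-0.    -0.    -0.002] shift in target frame [-5.81  0.16 15.8 ]
t9.72 p [0.4263 0.2311 0.3264] q [ 0.65  0.32  1.95 -0.51  1.19  0.74] F [-0.3  0.8 -3.1] w 0.525 gf 61.7
x [-0.155  0.844 -0.513] y [ 0.984  0.18  -0.002] z [ 0.091 -0.505 -0.859]
shift cm [-3.04  0.19 20.44] turn [-0.    -0.    -0.002] shift in target frame [-3.04  0.18 20.44]
```

Request:
step_arm([
  [-1.45,0.05,3.95,0,0,0,-0.3],
  [-1.45,0.05,3.95,0,0,0,-0.3],
  [-1.45,0.05,3.95,0,0,0,-0.3],
  [-1.45,0.05,3.95,0,0,0,-0.3],
  [0.7,0,1.2,0,0,0,-0.3],
  [0.7,0,1.2,0,0,0,-0.3],
  [0.7,0,1.2,0,0,0,-0.3],
  [0.5,0,0.8,0,0,0,-0.3],
  [0,0,0,0,0,0,-0.3],
])

```text
t: 10.85
position: [0.4512, 0.1019, 0.1696]
tool_rot: [1.721, 2.066, -0.479]
ft_force: [-0.3, -0.7, -3.2]
grip_width: 0.524
grip_force: 62.8
```

Run:
```python
from h import *
c=np.array([.464,.037,.003])-np.array([np.cos(1.754),np.sin(1.754),0])*.015
delta(*place(c,100.5,0))
```

```text
t10.85 p [0.4512 0.1019 0.1696] q [ 0.4   0.55  2.11 -0.78  0.79  0.87] F [-0.3 -0.7 -3.2] w 0.524 gf 62.8
x [-0.156  0.844 -0.514] y [ 0.984  0.18  -0.003] z [ 0.09  -0.506 -0.858]
shift cm [0.52 0.04 0.73] turn [-0.001  0.001 -0.001] shift in target frame [0.52 0.04 0.73]
```

Nominally 9 mm remain. I'll lower in steps of about 2 mm and watch the force.

Request:
step_arm([
  [0.1,0,0.17,0,0,0,-0.3],
  [0.1,0,0.17,0,0,0,-0.3],
  [0.1,0,0.17,0,0,0,-0.3],
  [0,0,0,0,0,0,-0.3],
])

```text
t: 11.35
position: [0.4513, 0.1014, 0.1642]
tool_rot: [1.721, 2.065, -0.478]
ft_force: [-0.2, -0.1, -4.3]
grip_width: 0.527
grip_force: 62.8
```

Request:
step_arm([
  [0.1,0,0.17,0,0,0,-0.3],
  [0,0,0,0,0,0,-0.3],
])

```text
t: 11.6
position: [0.4513, 0.1014, 0.1622]
tool_rot: [1.721, 2.065, -0.478]
ft_force: [-0.1, 0.4, -4.0]
grip_width: 0.526
grip_force: 62.8
```

Request:
step_arm([
  [0.05,0,0.09,0,0,0,-0.3],
  [0,0,0,0,0,0,-0.3],
])

```text
t: 11.85
position: [0.4513, 0.1013, 0.1612]
tool_rot: [1.721, 2.065, -0.478]
ft_force: [0.0, 0.3, -3.4]
grip_width: 0.523
grip_force: 62.8
```

Request:
step_arm([
  [0.05,0,0.09,0,0,0,-0.3],
  [0,0,0,0,0,0,-0.3],
])

```text
t: 12.1
position: [0.4513, 0.1014, 0.1601]
tool_rot: [1.721, 2.065, -0.478]
ft_force: [-0.6, -0.1, -3.9]
grip_width: 0.528
grip_force: 62.9
```

Request:
step_arm([
  [0.05,0,0.09,0,0,0,-0.3],
  [0,0,0,0,0,0,-0.3],
])

```text
t: 12.35
position: [0.4514, 0.1014, 0.1599]
tool_rot: [1.721, 2.064, -0.479]
ft_force: [-2.8, 3.7, 10.8]
grip_width: 0.524
grip_force: 64.6
```

Request:
step_arm([
  [0.05,0,0.09,0,0,0,-0.3],
  [0,0,0,0,0,0,-0.3],
])

```text
t: 12.6
position: [0.4513, 0.1015, 0.1597]
tool_rot: [1.72, 2.063, -0.479]
ft_force: [-8.5, 9.2, 26.2]
grip_width: 0.531
grip_force: 66.8
```

Run:
```python
from h import *
c=np.array([.464,.037,.003])-np.array([np.cos(1.754),np.sin(1.754),0])*.015
delta(*place(c,100.5,0));f=grab('scene','s2.png');M=place(c,100.5,0)
ax=np.array([np.cos(1.754),np.sin(1.754),0]);ay=np.array([-ax[1],ax[0],0])
for q in [(69,23,30),(69,-23,30),(-69,-23,30),(-69,23,30),(69,23,0),(-69,23,0),(-69,-23,0)]: print(q,proj(f,c+(ax*q[0]+ay*q[1])/1000+[0,0,q[2]/1000]).round(1))
a=cv2.imread('pics/s2.png')[130:235,215:345];cv2.imwrite('pics/s2c.png',cv2.resize(a,None,fx=5.5,fy=5.5,interpolation=cv2.INTER_CUBIC))
```

```text
t12.60 p [0.4513 0.1015 0.1597] q [ 0.4   0.57  2.11 -0.8   0.77  0.89] F [-8.5  9.2 26.2] w 0.531 gf 66.8
x [-0.154  0.843 -0.516] y [ 0.984  0.179 -0.001] z [ 0.091 -0.508 -0.857]
shift cm [ 0.04  0.03 -0.13] turn [-0.001  0.003 -0.003] shift in target frame [ 0.04  0.03 -0.13]
(69, 23, 30) [283.8 158.5]
(69, -23, 30) [296.9 166.8]
(-69, -23, 30) [266.3 200.7]
(-69, 23, 30) [253.  191.7]
(69, 23, 0) [283.7 164.5]
(-69, 23, 0) [253.5 197.3]
(-69, -23, 0) [266.5 206.2]
```

View pics/s2c.png

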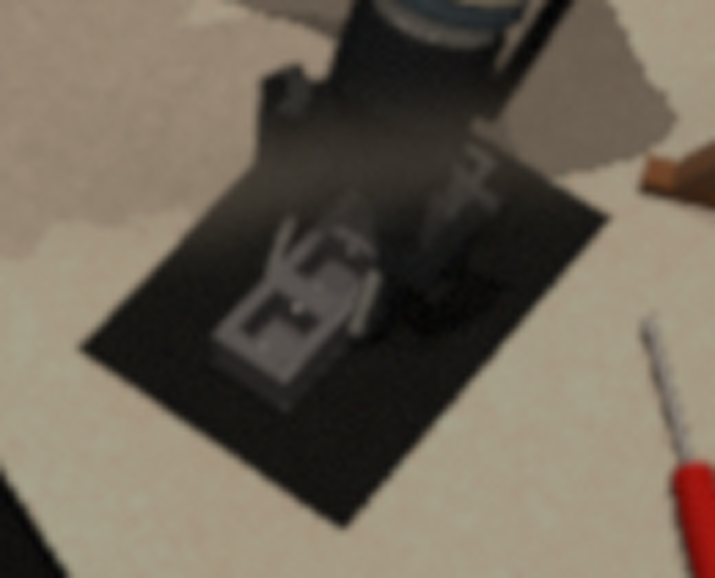

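The carrier lies on the mat, wells up, with its far end at about (252,362) in the crop and the loop towards the upper right. I'll take the pressure off, release and retreat.

Request:
step_arm([
  [-0.07,0,-0.13,0,0,0,-0.1],
  [0,0,0,0,0,0,0.2],
  [0,0,0,0,0,0,0.5],
  [0,0,0,0,0,0,0.7],
  [0,0,0,0,0,0,0.7],
  [0,0,-1,0,0,0,0.7],
  [0,0,-2,0,0,0,0.7],
  [0,0,-3,0,0,0,0.7],
  [0,0,-5,0,0,0,0.7],
  [0,0,-5,0,0,0,0.7],
])

```text
t: 13.9
position: [0.4363, 0.1832, 0.2986]
tool_rot: [1.722, 2.066, -0.478]
ft_force: [0.6, 0.1, 0.1]
grip_width: 0.852
grip_force: 0.0
```

Run:
```python
from h import *
# upright downward tool: x heading 100.5-90? keep tool x along carrier x, y as is
psi=np.radians(100.5);ax=np.array([np.cos(psi),np.sin(psi),0]);z=np.array([0,0,-1.]);Rt=np.column_stack([ax,np.cross(z,ax),z])
b=np.array([.4698,-.2391]);pt=[.464,.0,.40];delta(pt,Rt);print(Rt)
```

```text
t13.90 p [0.4363 0.1832 0.2986] q [ 0.56  0.33  2.01 -0.56  1.09  0.72] F [0.6 0.1 0.1] w 0.852 gf 0.0
x [-0.156  0.844 -0.513] y [ 0.984  0.18  -0.003] z [ 0.09  -0.505 -0.858]
shift cm [-21.1   -0.59   0.8 ] turn [-0.003  0.539 -0.002] shift in target frame [-18.51  -0.61 -10.14]
[[-0.18223553  0.98325491  0.        ]
 [ 0.98325491  0.18223553  0.        ]
 [ 0.          0.         -1.        ]]
```

Request:
step_arm([
  [0,0,-2,0,0.18,0,0.4],
  [0,0,-2,0,0.18,0,0.4],
  [0,0,-2,0,0.18,0,0.4],
  [-4,-0.1,-0.5,0,0,0,0.4],
  [-4,-0.1,-0.5,0,0,0,0.4],
  [-4,-0.1,-0.5,0,0,0,0.4],
  [-4,-0.1,-0.5,0,0,0,0.4],
  [0,0,0,0,0,0,0.4],
])

```text
t: 14.9
position: [0.4581, 0.0432, 0.3733]
tool_rot: [-2.014, -2.41, 0.001]
ft_force: [-0.0, 0.1, 0.2]
grip_width: 0.695
grip_force: 0.0
```

Run:
```python
from h import *
st();f=grab('wrist','w5.png')
for n,p in [('c',(.467,.022,.033)),('b1',(.557,-.251,.018)),('b2',(.470,-.239,.018)),('b3',(.453,-.345,.018))]: print(n,proj(f,p).round(0))
```

```text
t14.90 p [0.4581 0.0432 0.3733] q [ 0.09  0.13  2.01  0.    1.01 -0.09] F [-0.   0.1  0.2] w 0.695 gf 0.0
x [-0.177  0.984  0.   ] y [ 0.984  0.177 -0.001] z [-0.001  0.    -1.   ]
c [277. 206.]
b1 [307. 418.]
b2 [240. 401.]
b3 [215. 461.]
```

View pics/w5.png

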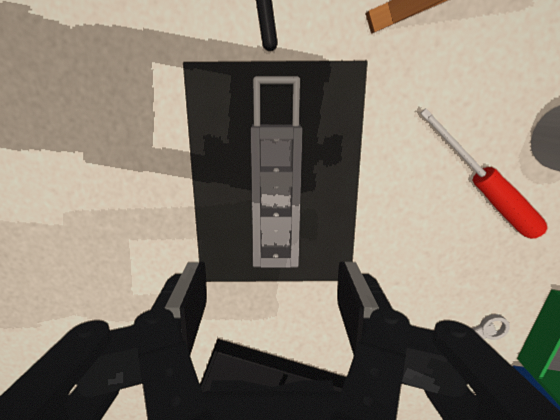

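The carrier lies flat and centred on the mat. Its body spans (252,127) to (299,267) with the loop at the top, and all the wells face up. I'll measure its pose on the top plane.

Run:
```python
from h import *
f=grab('wrist');g=cv2.cvtColor(f['pixels'],cv2.COLOR_RGB2GRAY)
m=np.zeros_like(g);m[65:275,215:340]=(g[65:275,215:340]>62)*255
m=cv2.morphologyEx(m,cv2.MORPH_CLOSE,np.ones((9,9),np.uint8))
print('rows width',[(r,np.where(m[r,230:325])[0][[0,-1]]+230) for r in (110,118,124,126,128,135,150,180,210,240,260,264,266,268,270) if m[r,230:325].any()])
m2=cv2.morphologyEx(m,cv2.MORPH_OPEN,np.ones((1,25),np.uint8));m2[:122]=0
c=max(cv2.findContours(m2,0,2)[0],key=cv2.contourArea)[:,0]
P=np.array([onz(f,*(q+0.0),.033)[:2] for q in c]).astype(np.float32)
r=cv2.minAreaRect(P*1000);print(r, cv2.boundingRect(c))
```

```text
rows width [(110, array([254, 299])), (118, array([254, 298])), (124, array([254, 298])), (126, array([253, 299])), (128, array([253, 300])), (135, array([251, 301])), (150, array([251, 301])), (180, array([252, 300])), (210, array([252, 300])), (240, array([253, 299])), (260, array([253, 298])), (264, array([253, 298])), (266, array([253, 298])), (268, array([254, 297]))]
((465.13372802734375, 26.69298553466797), (45.95456314086914, 139.107421875), 10.22204303741455) (251, 127, 52, 142)
```

Request:
step_arm([
  [-5,0,0,0,0,0,0.4],
  [-5,0,0,0,0,0,0.4],
  [0,0,0,0,0,0,0.4],
])

```text
t: 15.38
position: [0.4764, -0.0547, 0.3724]
tool_rot: [-2.013, -2.41, 0.002]
ft_force: [-0.3, -0.1, -0.8]
grip_width: 0.7
grip_force: 0.0
```

Run:
```python
from h import *
st();f=grab('wrist','w6.png');g=cv2.cvtColor(f['pixels'],cv2.COLOR_RGB2GRAY)
ax=np.array([np.cos(np.radians(100.2)),np.sin(np.radians(100.2)),0]);ay=np.array([-ax[1],ax[0],0])
c=np.array([.4653,.0254,.033])
S=lambda u,v:int(g[tuple(proj(f,c+(ax*u+ay*v)/1000).round().astype(int)[::-1])])
for v in (-18.5,-8,0,8,18.5): print('v',v,[(u,S(u,v)) for u in range(-76,80,2)])
for u in (0,44,-44,22): print('u',u,[(v,S(u,v)) for v in range(-28,29,1)])
# balls
hsv=cv2.cvtColor(f['pixels'],cv2.COLOR_RGB2HSV)
for b in [(.557,-.251,.018),(.470,-.239,.018),(.453,-.345,.018)]: print(proj(f,b).round())
```

```text
t15.38 p [ 0.4764 -0.0547  0.3724] q [-0.12  0.16  1.97 -0.    1.01 -0.3 ] F [-0.3 -0.1 -0.8] w 0.7 gf 0.0
x [-0.178  0.984  0.   ] y [ 0.984  0.178 -0.002] z [-0.002 -0.    -1.   ]
v -18.5 [(-76, 25), (-74, 25), (-72, 27), (-70, 23), (-68, 53), (-66, 88), (-64, 88), (-62, 88), (-60, 89), (-58, 89), (-56, 89), (-54, 90), (-52, 90), (-50, 89), (-48, 88), (-46, 89), (-44, 88), (-42, 89), (-40, 90), (-38, 89), (-36, 90), (-34, 89), (-32, 89), (-30, 89), (-28, 90), (-26, 92), (-24, 89), (-22, 90), (-20, 90), (-18, 91), (-16, 91), (-14, 91), (-12, 90), (-10, 91), (-8, 91), (-6, 92), (-4, 92), (-2, 90), (0, 91), (2, 91), (4, 91), (6, 91), (8, 91), (10, 90), (12, 91), (14, 90), (16, 91), (18, 92), (20, 91), (22, 92), (24, 92), (26, 91), (28, 93), (30, 91), (32, 118), (34, 146), (36, 143), (38, 144), (40, 144), (42, 144), (44, 143), (46, 142), (48, 143), (50, 143), (52, 143), (54, 143), (56, 143), (58, 141), (60, 141), (62, 142), (64, 143), (66, 142), (68, 138), (70, 19), (72, 21), (74, 26), (76, 22), (78, 23)]
v -8 [(-76, 27), (-74, 25), (-72, 28), (-70, 22), (-68, 63), (-66, 88), (-64, 89)
[... 4964 characters left out ...]
(21, 92), (22, 92), (23, 49), (24, 26), (25, 23), (26, 27), (27, 25), (28, 23)]
u 22 [(-28, 27), (-27, 26), (-26, 26), (-25, 26), (-24, 21), (-23, 32), (-22, 87), (-21, 90), (-20, 91), (-19, 92), (-18, 92), (-17, 92), (-16, 90), (-15, 72), (-14, 92), (-13, 93), (-12, 92), (-11, 92), (-10, 92), (-9, 92), (-8, 92), (-7, 92), (-6, 92), (-5, 93), (-4, 92), (-3, 93), (-2, 92), (-1, 93), (0, 92), (1, 93), (2, 93), (3, 92), (4, 92), (5, 92), (6, 92), (7, 93), (8, 93), (9, 92), (10, 93), (11, 93), (12, 92), (13, 92), (14, 92), (15, 79), (16, 88), (17, 93), (18, 91), (19, 91), (20, 91), (21, 91), (22, 91), (23, 85), (24, 23), (25, 24), (26, 24), (27, 25), (28, 28)]
[310. 354.]
[237. 334.]
[210. 403.]
```

Carrier centre is (0.465, 0.026) with x heading 100.2°. Next I go over the tray, turn the fingers along its longer side, and locate the balls.

Request:
step_arm([
  [-5.4,-0.5,0,0,0,0,0.2],
  [-5.4,-0.5,0,0,0,0,0.2],
  [-5.4,-0.5,0,0,0,0,0.2],
  [-5.4,-0.5,0,0,0,-0.175,0.2],
  [0,0,0,0,0,-0.175,0.2],
  [0,0,0,0,0,-0.175,0.2],
  [0,0,0,0,0,-0.175,0.2],
  [0,0,0,0,0,-0.175,0.2],
  [0,0,0,0,0,-0.175,0.2],
  [0,0,0,0,0,-0.175,0.2],
  [0,0,0,0,0,0,0.2],
])

```text
t: 16.8
position: [0.4957, -0.2678, 0.3722]
tool_rot: [-0.258, -3.129, -0.001]
ft_force: [0.1, 0.4, -0.1]
grip_width: 0.599
grip_force: 0.0
```

```bash
cat >> h.py <<'E'
def down(yaw):  # tool down with tool y at heading yaw deg
    a=np.radians(yaw);y=np.array([np.cos(a),np.sin(a),0]);z=np.array([0,0,-1.]);return np.column_stack([np.cross(y,z),y,z])
def balls(f,pr):
    g=cv2.cvtColor(f['pixels'],cv2.COLOR_RGB2GRAY)
    for p in pr:
        u,v=proj(f,p).astype(int);W=32
        if not(0<=u<560 and 0<=v<420): print('out',u,v);continue
        y0,x0=max(v-W,0),max(u-W,0);s=g[y0:v+W,x0:u+W]
        m=(s>65).astype(np.uint8);m=cv2.morphologyEx(m,cv2.MORPH_OPEN,np.ones((5,5),np.uint8));m=cv2.morphologyEx(m,cv2.MORPH_CLOSE,np.ones((9,9),np.uint8))
        for c in cv2.findContours(m,0,2)[0]:
            A=cv2.contourArea(c)
            if A<150: continue
            (cu,cv_),r=cv2.minEnclosingCircle(c);print('near',p,'px',round(cu+x0),round(cv_+y0),'r',round(r,1),'fill',round(A/(np.pi*r*r),2),onz(f,cu+x0,cv_+y0,.018).round(4))
E
python3 - <<'E'
from h import *
st();f=grab('wrist','w7.png');balls(f,[(.557,-.251,.018),(.470,-.239,.018),(.453,-.345,.018)])
E
```

```text
t16.80 p [ 0.4957 -0.2678  0.3722] q [-0.5   0.29  1.8  -0.    1.05 -1.9 ] F [ 0.1  0.4 -0.1] w 0.599 gf 0.0
x [-0.987  0.164  0.002] y [0.164 0.987 0.   ] z [-0.002  0.001 -1.   ]
near (0.557, -0.251, 0.018) px 298 234 r 14.0 fill 0.93 [ 0.5554 -0.2511  0.018 ]
near (0.47, -0.239, 0.018) px 298 148 r 15.2 fill 0.92 [ 0.4679 -0.2392  0.018 ]
near (0.453, -0.345, 0.018) px 184 148 r 15.7 fill 0.91 [ 0.451  -0.3445  0.018 ]
```

Request:
step_arm([
  [-2.83,1.32,0,0,0,0,0.2],
  [-2.83,1.32,0,0,0,0,0.2],
  [0,0,5,0,0,0,0.2],
  [0,0,5,0,0,0,0.2],
  [0,0,4,0,0,0,0.2],
  [0,0,2.5,0,0,0,0.2],
  [0,0,1.5,0,0,0,0.2],
  [0,0,0.8,0,0,0,0.2],
  [0,0,0.4,0,0,0,0.2],
  [0,0,0,0,0,0,0.2],
])

```text
t: 18.1
position: [0.5551, -0.2531, 0.1807]
tool_rot: [-0.26, -3.13, 0.001]
ft_force: [0.5, -0.0, 0.3]
grip_width: 0.605
grip_force: 0.0
```

Request:
step_arm([
  [0,0,0,0,0,0,-0.1],
  [0,0,0,0,0,0,-0.3],
  [0,0,0,0,0,0,-0.6],
  [0,0,0,0,0,0,-0.6],
  [0,0,0,0,0,0,-0.6],
  [0,0,0,0,0,0,-0.6],
])

```text
t: 18.85
position: [0.5551, -0.2532, 0.1809]
tool_rot: [-0.259, -3.13, 0.001]
ft_force: [-0.7, -0.5, 5.3]
grip_width: 0.29
grip_force: 58.5
```

Request:
step_arm([
  [0,0,0,0,0,0,0],
  [0,0,0,0,0,0,0.1],
  [0,0,0.3,0,0,0,0.1],
  [0,0,0.3,0,0,0,0.1],
  [0,0,0,0,0,0,-0.3],
  [0,0,0,0,0,0,-0.6],
  [0,0,0,0,0,0,-0.6],
  [0,0,0,0,0,0,-0.6],
  [0,0,0,0,0,0,-0.6],
])

```text
t: 19.98
position: [0.5564, -0.2538, 0.1774]
tool_rot: [0.259, 3.128, -0.003]
ft_force: [-3.8, 0.9, 30.0]
grip_width: 0.291
grip_force: 65.4
```

The tips touched the tray floor at z = 0.177, so the tip length is 173 mm here. I'll regrip higher, with the tips about 6 mm below the ball's centre.

Request:
step_arm([
  [0,0,-0.3,0,0,0,-0.6],
  [0,0,0,0,0,0,0],
  [0,0,-0.75,0,0,0,0],
  [0,0,0,0,0,0,-0.1],
  [0,0,0,0,0,0,-0.6],
  [0,0,0,0,0,0,-0.6],
  [0,0,0,0,0,0,-0.6],
  [0,0,0,0,0,0,-0.6],
])

```text
t: 20.98
position: [0.5551, -0.253, 0.1849]
tool_rot: [-0.259, -3.129, 0.0]
ft_force: [-0.5, 2.6, 5.0]
grip_width: 0.295
grip_force: 58.6
```

Request:
step_arm([
  [0,0,-1,0,0,0,-0.6],
  [0,0,-3,0,0,0,-0.6],
  [0,0,-4,0,0,0,-0.6],
  [2.49,5.03,0,0,0,0,-0.6],
  [2.49,5.03,0,0,0,0,-0.6],
  [2.49,5.03,0,0,0,0,-0.6],
  [2.49,5.03,0,0,0,0,-0.6],
  [2.49,5.03,0,0,0,0,-0.6],
  [2.49,5.03,0,0,0,0,-0.6],
  [0,0,0,0,0,0,-0.6],
])

```text
t: 22.22
position: [0.4561, 0.072, 0.2652]
tool_rot: [-0.252, -3.129, -0.0]
ft_force: [-0.6, -1.1, -1.1]
grip_width: 0.285
grip_force: 59.2
```

Run:
```python
from h import *
ax=np.array([np.cos(np.radians(100.2)),np.sin(np.radians(100.2))]);c=np.array([.465,.026])
w=c+ax*.044
delta([*w,.21],down(80.5))
p,Rm=st();f=grab('wrist','w8.png');print('ball expect px',proj(f,p+Rm@[0,0,.167]),proj(f,p+Rm@[.014,0,.167]))
g=cv2.cvtColor(f['pixels'],cv2.COLOR_RGB2GRAY)
u,v=proj(f,p+Rm@[0,0,.167]).astype(int);print(v,[int(x) for x in g[v,u-50:u+50:2]]);print([int(x) for x in g[v-50:min(v+50,420):2,u]])
```

```text
t22.23 p [0.4561 0.072  0.2652] q [ 0.15  0.3   2.09  0.    0.75 -1.26] F [-0.6 -1.1 -1.1] w 0.285 gf 59.2
x [-0.987  0.16   0.003] y [ 0.16   0.987 -0.   ] z [-0.003  0.    -1.   ]
shift cm [-0.17 -0.25  5.52] turn [-0.    -0.003  0.005] shift in target frame [-0.16 -0.25  5.52]
t22.23 p [0.4561 0.072  0.2652] q [ 0.15  0.3   2.09  0.    0.75 -1.26] F [-0.6 -1.1 -1.1] w 0.285 gf 59.2
x [-0.987  0.16   0.003] y [ 0.16   0.987 -0.   ] z [-0.003  0.    -1.   ]
ball expect px [273.14921089 280.52760322] [273.25235377 252.19211569]
280 [52, 95, 95, 93, 94, 94, 97, 22, 23, 20, 69, 108, 109, 111, 113, 112, 115, 119, 117, 117, 118, 117, 121, 126, 127, 127, 125, 122, 120, 116, 118, 117, 119, 117, 114, 110, 108, 108, 110, 23, 21, 21, 65, 96, 94, 95, 94, 94, 96, 27]
[99, 99, 86, 71, 64, 65, 64, 64, 82, 96, 100, 104, 106, 107, 110, 111, 112, 113, 116, 116, 119, 121, 123, 126, 127, 127, 125, 124, 120, 122, 121, 120, 119, 118, 116, 116, 113, 112, 110, 107, 54, 46, 48, 41, 136, 218, 216, 215, 211, 213]
```

Request:
step_arm([
  [-0.2,-0.25,2,0,0,0,-0.6],
  [0,0,2,0,0,0,-0.6],
  [0,0,1,0,0,0,-0.6],
  [0,0,0.4,0,0,0,-0.6],
  [0,0,0.2,0,0,0,-0.6],
  [0,0,0.15,0,0,0,-0.6],
  [0,0,0,0,0,0,-0.6],
])

```text
t: 23.15
position: [0.459, 0.0666, 0.2077]
tool_rot: [-0.259, -3.13, -0.0]
ft_force: [-0.4, 1.7, -0.4]
grip_width: 0.288
grip_force: 59.4
```

Run:
```python
from h import *
delta([.4572,.0693,.2075],down(80.5))
```

```text
t23.15 p [0.459  0.0666 0.2077] q [ 0.14  0.41  2.12  0.    0.62 -1.27] F [-0.4  1.7 -0.4] w 0.288 gf 59.4
x [-0.986  0.165  0.001] y [0.165 0.986 0.   ] z [-0.001  0.    -1.   ]
shift cm [0.22 0.23 0.02] turn [ 0.    -0.001  0.   ] shift in target frame [0.22 0.23 0.02]
```

Request:
step_arm([
  [0.15,0.23,0,0,0,0,-0.6],
  [0,0,0,0,0,0,-0.6],
  [0,0,0,0,0,0,-0.3],
  [0,0,0,0,0,0,-0.2],
  [0,0,0,0,0,0,-0.2],
  [0,0,-1,0,0,0,-0.2],
  [0,0,-2,0,0,0,-0.2],
  [0,0,-2,0,0,0,-0.6],
  [0,0,0,0,0,0,-1],
])

```text
t: 24.28
position: [0.4584, 0.0691, 0.259]
tool_rot: [0.259, 3.13, 0.001]
ft_force: [0.2, 0.0, -0.8]
grip_width: 0.013
grip_force: 0.0
```

```bash
cat >> h.py <<'E'
def chk(f):
    "bright/edge disc of a ball at each well: report sampled ring centre by Hough"
    g=cv2.medianBlur(cv2.cvtColor(f['pixels'],cv2.COLOR_RGB2GRAY),3)
    a=np.array([np.cos(np.radians(100.2)),np.sin(np.radians(100.2)),0]);c=np.array([.465,.026,0])
    for k,s in ((1,.044),(2,0),(3,-.044)):
        for z in (.037,.021):
            print('well',k,'z',z,'px',proj(f,c+a*s+[0,0,z]).round(1),'rad',np.round(abs(proj(f,c+a*s+[.014,0,z])-proj(f,c+a*s+[-.014,0,z])).max()/2,1),end=' ')
        print()
    h=cv2.HoughCircles(g,cv2.HOUGH_GRADIENT,1,20,param1=80,param2=14,minRadius=10,maxRadius=45)
    if h is not None:
        for q in h[0][:12]: print('circle',q.round(1))
E
python3 - <<'E'
from h import *
st();chk(grab('wrist','w9.png'))
E
```

```text
t24.27 p [0.4584 0.0691 0.259 ] q [ 0.15  0.31  2.09  0.    0.73 -1.26] F [ 0.2  0.  -0.8] w 0.013 gf 0.0
x [-0.986  0.165 -0.001] y [0.165 0.986 0.001] z [ 0.001  0.    -1.   ]
well 1 z 0.037 px [272.5 230.5] rad 21.4 well 1 z 0.021 px [272.5 221. ] rad 20.1 
well 2 z 0.037 px [204.8 252.8] rad 20.4 well 2 z 0.021 px [209.3 242. ] rad 19.3 
well 3 z 0.037 px [140.1 274.2] rad 19.6 well 3 z 0.021 px [148.8 262.2] rad 18.5 
circle [271.5 226.5  23.2]
circle [185.5 254.5  44.4]
circle [216.5 239.5  40. ]
circle [287.5 212.5  44.4]
circle [159.5 260.5  42.2]
circle [133.5 267.5  40. ]
circle [336.5 207.5  44.4]
circle [549.5 337.5  44.4]
circle [497.5 271.5  40. ]
circle [151.5 279.5  40. ]
circle [232.5 287.5  37.7]
circle [308.5 283.5  35.5]
```

The ball sits in well 1 on the noses. I'll press it gently with the shut fingertips.

Request:
step_arm([
  [0.1,0,1.5,0,0,0,-1],
  [0,0,1.2,0,0,0,-1],
  [0,0,0.4,0,0,0,-1],
  [0,0,0.2,0,0,0,-1],
  [0,0,0.2,0,0,0,-1],
  [0,0,0.2,0,0,0,-1],
  [0,0,0,0,0,0,-1],
])

```text
t: 25.2
position: [0.457, 0.0692, 0.2207]
tool_rot: [-0.259, -3.13, -0.0]
ft_force: [-0.2, 0.1, 0.5]
grip_width: -0.001
grip_force: 0.2
```

Request:
step_arm([
  [0,0,0.15,0,0,0,-1],
  [0,0,0.15,0,0,0,-1],
  [0,0,0.15,0,0,0,-1],
  [0,0,0.15,0,0,0,-1],
])

```text
t: 25.7
position: [0.4571, 0.0692, 0.2148]
tool_rot: [-0.259, -3.13, -0.0]
ft_force: [0.7, 0.0, 3.7]
grip_width: 0.002
grip_force: 1.5
```

Request:
step_arm([
  [0,0,0.15,0,0,0,-1],
  [0,0,0.15,0,0,0,-1],
])

```text
t: 25.95
position: [0.4567, 0.0691, 0.2112]
tool_rot: [-0.259, -3.129, 0.0]
ft_force: [0.4, 0.3, 1.4]
grip_width: 0.002
grip_force: 0.4
```

Request:
step_arm([
  [0,0,0.15,0,0,0,-1],
  [0,0,0.15,0,0,0,-1],
])

```text
t: 26.2
position: [0.4565, 0.0691, 0.2081]
tool_rot: [-0.259, -3.128, 0.0]
ft_force: [0.0, -0.1, 2.6]
grip_width: -0.003
grip_force: 1.0
```

Request:
step_arm([
  [0,0,0.15,0,0,0,-1],
  [0,0,0,0,0,0,-1],
])

```text
t: 26.45
position: [0.4575, 0.0693, 0.2076]
tool_rot: [0.259, 3.131, 0.001]
ft_force: [-0.2, 0.6, 11.5]
grip_width: -0.002
grip_force: 5.4
```

Request:
step_arm([
  [0,0,0.08,0,0,0,-1],
  [0,0,0,0,0,0,-1],
])

```text
t: 26.7
position: [0.458, 0.0694, 0.2074]
tool_rot: [0.259, 3.129, 0.001]
ft_force: [-1.4, -0.6, 17.5]
grip_width: 0.0
grip_force: 8.8
```

Request:
step_arm([
  [0,0,0.08,0,0,0,-1],
  [0,0,0,0,0,0,-1],
])

```text
t: 26.95
position: [0.4585, 0.0694, 0.2071]
tool_rot: [0.259, 3.128, 0.002]
ft_force: [-1.0, 0.1, 24.3]
grip_width: -0.002
grip_force: 12.4
```

Stiff contact at z = 0.207 with 24 N, which matches the home height. I'll lift, check by camera, and fetch ball 2.

Request:
step_arm([
  [0,0,-1.4,0,0,0,-1],
  [0,0,-4,0,0,0,-1],
  [0,0,0,0,0,0,-0.5],
])

```text
t: 27.32
position: [0.4578, 0.0693, 0.2616]
tool_rot: [0.259, 3.129, 0.001]
ft_force: [-0.5, -1.4, -0.4]
grip_width: 0.203
grip_force: 0.0
```

Run:
```python
from h import *
chk(grab('wrist','w10.png'));delta([.469,-.239,.185],down(80.5))
```

```text
well 1 z 0.037 px [272.2 229.7] rad 21.1 well 1 z 0.021 px [272.2 220.3] rad 19.9 
well 2 z 0.037 px [205.4 251.8] rad 20.2 well 2 z 0.021 px [209.8 241.1] rad 19.1 
well 3 z 0.037 px [141.4 272.9] rad 19.3 well 3 z 0.021 px [149.9 261. ] rad 18.3 
circle [272.5 221.5  21. ]
circle [144.5 263.5  40. ]
circle [195.5 250.5  34.3]
circle [212.5 233.5  34.3]
circle [281.5 239.5  37.8]
circle [272.5 281.5  40. ]
circle [537.5 289.5  29.9]
circle [154.5 390.5  26.8]
circle [286.5 296.5  43.3]
circle [334.5 206.5  43.3]
circle [166.5 268.5  41.1]
circle [320.5 189.5  41.1]
t27.38 p [0.4572 0.0692 0.2603] q [ 0.15  0.31  2.09  0.    0.74 -1.26] F [-0.7  0.1 -0.1] w 0.244 gf 0.0
x [-0.986  0.165 -0.   ] y [0.165 0.986 0.   ] z [ 0.  0. -1.]
shift cm [ -6.23 -30.21   7.52] turn [0.    0.    0.001] shift in target frame [ -6.25 -30.2    7.53]
```

Well 1's ball is home: the circle is at row 221.5 against a predicted 220. Now ball 2.

Request:
step_arm([
  [-1.04,-5.03,0,0,0,0,0.1],
  [-1.04,-5.03,0,0,0,0,0.1],
  [-1.04,-5.03,0,0,0,0,0.1],
  [-1.04,-5.03,0,0,0,0,0.1],
  [-1.04,-5.03,0,0,0,0,0.1],
  [-1.04,-5.03,0,0,0,0,0.1],
  [0,0,3,0,0,0,0.1],
  [0,0,2.5,0,0,0,0.1],
  [0,0,1,0,0,0,0.1],
  [0,0,0.6,0,0,0,0.1],
  [0,0,0.4,0,0,0,0.1],
  [0,0,0,0,0,0,0.1],
])

```text
t: 28.88
position: [0.4687, -0.2387, 0.1845]
tool_rot: [-0.259, -3.129, 0.001]
ft_force: [0.3, -0.5, -0.4]
grip_width: 0.549
grip_force: 0.0
```

Request:
step_arm([
  [0,0,0,0,0,0,-0.1],
  [0,0,0,0,0,0,-0.3],
  [0,0,0,0,0,0,-0.6],
  [0,0,0,0,0,0,-0.6],
  [0,0,0,0,0,0,-0.6],
  [0,0,0,0,0,0,-0.6],
])

```text
t: 29.62
position: [0.4688, -0.2391, 0.1849]
tool_rot: [-0.259, -3.13, 0.001]
ft_force: [-1.8, -1.5, 4.6]
grip_width: 0.286
grip_force: 58.6
```

Request:
step_arm([
  [0,0,-1,0,0,0,-0.6],
  [0,0,-3,0,0,0,-0.6],
  [0,0,-4,0,0,0,-0.6],
  [0.95,5.22,0,0,0,0,-0.6],
  [0.95,5.22,0,0,0,0,-0.6],
  [0.95,5.22,0,0,0,0,-0.6],
  [0.95,5.22,0,0,0,0,-0.6],
  [0.95,5.22,0,0,0,0,-0.6],
  [0,0,2.5,0,0,0,-0.6],
  [0,0,1.5,0,0,0,-0.6],
  [0,0,0.5,0,0,0,-0.6],
  [0,0,0,0,0,0,-0.6],
])

```text
t: 31.12
position: [0.4647, 0.0258, 0.2192]
tool_rot: [-0.261, -3.128, 0.0]
ft_force: [0.2, 0.2, -0.3]
grip_width: 0.285
grip_force: 59.2
```

Run:
```python
from h import *
p,Rm=st();f=grab('wrist','w11.png');delta([.465,.026,.2075],down(80.5));print(proj(f,p+Rm@[0,0,.167]))
g=cv2.cvtColor(f['pixels'],cv2.COLOR_RGB2GRAY);u,v=273,280;print([int(x) for x in g[v,u-50:u+50:2]]);print([int(x) for x in g[v-50:v+50:2,u]])
```

```text
t31.12 p [0.4647 0.0258 0.2192] q [ 0.05  0.39  2.11  0.    0.65 -1.35] F [ 0.2  0.2 -0.3] w 0.285 gf 59.2
x [-0.986  0.166  0.003] y [ 0.166  0.986 -0.   ] z [-0.003 -0.    -1.   ]
t31.18 p [0.4649 0.0259 0.2195] q [ 0.05  0.39  2.11  0.    0.65 -1.35] F [ 0.9  0.1 -0.8] w 0.288 gf 59.2
x [-0.986  0.166  0.002] y [ 0.166  0.986 -0.   ] z [-0.002  0.    -1.   ]
shift cm [-0.01  0.02  1.2 ] turn [-0.    -0.002 -0.001] shift in target frame [-0.    0.02  1.2 ]
[273.17193684 280.44513792]
[53, 97, 95, 95, 94, 94, 97, 21, 25, 19, 65, 108, 110, 111, 114, 117, 116, 116, 118, 120, 120, 119, 123, 125, 126, 130, 125, 121, 121, 121, 119, 116, 116, 117, 115, 112, 107, 106, 108, 22, 21, 21, 64, 95, 95, 94, 94, 95, 96, 28]
[82, 78, 81, 83, 82, 80, 81, 81, 79, 86, 96, 101, 104, 110, 110, 112, 115, 116, 117, 119, 120, 122, 122, 126, 128, 130, 129, 128, 127, 126, 125, 123, 124, 122, 121, 121, 120, 118, 115, 113, 109, 53, 44, 46, 47, 47, 45, 45, 45, 43]
```

Ball 2 is centred over well 2. I'll lower it, release, back up and shut.

Request:
step_arm([
  [0,0,0.6,0,0,0,-0.6],
  [0,0,0.4,0,0,0,-0.6],
  [0,0,0.2,0,0,0,-0.6],
  [0,0,0,0,0,0,-0.6],
  [0,0,0,0,0,0,-0.3],
  [0,0,0,0,0,0,-0.2],
  [0,0,0,0,0,0,-0.2],
  [0,0,-1,0,0,0,-0.2],
  [0,0,-2,0,0,0,-0.2],
  [0,0,-2,0,0,0,-0.6],
  [0,0,0,0,0,0,-1],
  [0,0,0,0,0,0,-1],
])

```text
t: 32.67
position: [0.4646, 0.0264, 0.2571]
tool_rot: [-0.259, -3.129, 0.0]
ft_force: [-0.8, 1.0, -0.0]
grip_width: 0.0
grip_force: 0.0
```

Run:
```python
from h import *
delta([.465,.026,.208],down(80.5));chk(grab('wrist','w12.png'))
```

```text
t32.67 p [0.4646 0.0264 0.2571] q [ 0.05  0.32  2.09  0.    0.73 -1.35] F [-0.8  1.  -0. ] w 0.0 gf 0.0
x [-0.986  0.165  0.002] y [ 0.165  0.986 -0.   ] z [-0.002 -0.    -1.   ]
shift cm [-0.06 -0.03  4.91] turn [-0.    -0.002  0.001] shift in target frame [-0.05 -0.04  4.91]
well 1 z 0.037 px [343.4 212.1] rad 22.4 well 1 z 0.021 px [338.3 203.7] rad 21.0 
well 2 z 0.037 px [272.2 235.5] rad 21.4 well 2 z 0.021 px [272.2 225.6] rad 20.1 
well 3 z 0.037 px [204.2 257.8] rad 20.5 well 3 z 0.021 px [208.8 246.6] rad 19.3 
circle [271.5 231.5  22.9]
circle [338.5 204.5  21.8]
circle [286.5 215.5  44.4]
circle [216.5 242.5  41.1]
circle [249.5 227.5  44.4]
circle [397.5 173.5  44.4]
circle [292.5 238.5  36.6]
circle [210.5 264.5  23.6]
circle [526.5 259.5  17.6]
circle [191.5 257.5  34.3]
circle [420.5 169.5  34.3]
circle [323.5 274.5  35.4]
```

Ball 2 rests on its noses and ball 1 is home. Pressing, same procedure.

Request:
step_arm([
  [0,0,1.5,0,0,0,-1],
  [0,0,1.3,0,0,0,-1],
  [0,0,0.5,0,0,0,-1],
  [0,0,0.2,0,0,0,-1],
  [0,0,0.15,0,0,0,-1],
  [0,0,0.15,0,0,0,-1],
  [0,0,0.15,0,0,0,-1],
  [0,0,0.15,0,0,0,-1],
  [0,0,0.15,0,0,0,-1],
  [0,0,0.15,0,0,0,-1],
])

```text
t: 33.98
position: [0.4651, 0.0265, 0.2137]
tool_rot: [-0.259, -3.13, -0.0]
ft_force: [-0.6, -0.3, 3.5]
grip_width: 0.002
grip_force: 1.5
```

Request:
step_arm([
  [0,0,0.15,0,0,0,-1],
  [0,0,0.15,0,0,0,-1],
  [0,0,0.15,0,0,0,-1],
  [0,0,0,0,0,0,-1],
])

```text
t: 34.48
position: [0.4645, 0.0264, 0.2085]
tool_rot: [-0.259, -3.128, 0.0]
ft_force: [0.3, -0.2, 0.6]
grip_width: 0.002
grip_force: 0.0
```

Request:
step_arm([
  [0,0,0.12,0,0,0,-1],
  [0,0,0.08,0,0,0,-1],
  [0,0,0,0,0,0,-1],
])

```text
t: 34.85
position: [0.4656, 0.0265, 0.2076]
tool_rot: [0.259, 3.131, 0.0]
ft_force: [-0.4, -0.6, 10.4]
grip_width: -0.002
grip_force: 5.4
```

Request:
step_arm([
  [0,0,0.08,0,0,0,-1],
  [0,0,0.08,0,0,0,-1],
  [0,0,0,0,0,0,-1],
])

```text
t: 35.22
position: [0.4666, 0.0266, 0.2072]
tool_rot: [0.259, 3.128, 0.001]
ft_force: [-0.2, 0.2, 24.7]
grip_width: 0.002
grip_force: 12.4
```

Request:
step_arm([
  [0,0,-1.4,0,0,0,-1],
  [0,0,-4,0,0,0,-1],
  [0,0,0,0,0,0,-0.5],
])

```text
t: 35.6
position: [0.4658, 0.0265, 0.2615]
tool_rot: [0.259, 3.128, 0.001]
ft_force: [0.9, 0.3, -0.1]
grip_width: 0.203
grip_force: 0.0
```

Run:
```python
from h import *
chk(grab('wrist','w13.png'));delta([.452,-.3445,.185],down(80.5))
```

```text
well 1 z 0.037 px [341.4 206.3] rad 22.1 well 1 z 0.021 px [336.5 198.4] rad 20.7 
well 2 z 0.037 px [271.5 229.4] rad 21.1 well 2 z 0.021 px [271.4 220. ] rad 19.9 
well 3 z 0.037 px [204.6 251.4] rad 20.2 well 3 z 0.021 px [209.  240.8] rad 19.1 
circle [270.5 218.5  23.2]
circle [336.5 199.5  21. ]
circle [211.5 233.5  34.3]
circle [288.5 232.5  37.7]
circle [354.5 188.5  44.4]
circle [272.5 283.5  40. ]
circle [399.5 183.5  42.2]
circle [154.5 390.5  26.8]
circle [252.5 230.5  44.4]
circle [192.5 248.5  36.4]
circle [215.5 260.5  41.1]
circle [521.5 251.5  16. ]
t35.65 p [0.4652 0.0265 0.2603] q [ 0.05  0.31  2.09  0.    0.74 -1.35] F [-0.5  0.7 -0.3] w 0.246 gf 0.0
x [-0.986  0.165 -0.001] y [0.165 0.986 0.   ] z [ 0.001  0.    -1.   ]
shift cm [ -4.8  -36.81   7.52] turn [0.    0.001 0.001] shift in target frame [ -4.82 -36.81   7.53]
```

Wells 1 and 2 are home. Now ball 3.

Request:
step_arm([
  [-0.69,-5.26,0,0,0,0,0.1],
  [-0.69,-5.26,0,0,0,0,0.1],
  [-0.69,-5.26,0,0,0,0,0.1],
  [-0.69,-5.26,0,0,0,0,0.1],
  [-0.69,-5.26,0,0,0,0,0.1],
  [-0.69,-5.26,0,0,0,0,0.1],
  [-0.69,-5.26,0,0,0,0,0.1],
  [0,0,3,0,0,0,0.1],
  [0,0,2.5,0,0,0,0.1],
  [0,0,1.2,0,0,0,0.1],
  [0,0,0.8,0,0,0,0.1],
  [0,0,0,0,0,0,0.1],
])

```text
t: 37.15
position: [0.4517, -0.3445, 0.1839]
tool_rot: [-0.259, -3.128, -0.0]
ft_force: [0.7, -0.0, -0.5]
grip_width: 0.55
grip_force: 0.0
```

Request:
step_arm([
  [0,0,0,0,0,0,-0.1],
  [0,0,0,0,0,0,-0.3],
  [0,0,0,0,0,0,-0.6],
  [0,0,0,0,0,0,-0.6],
  [0,0,0,0,0,0,-0.6],
  [0,0,0,0,0,0,-0.6],
])

```text
t: 37.9
position: [0.452, -0.3448, 0.1851]
tool_rot: [-0.259, -3.13, 0.001]
ft_force: [-0.7, 0.5, 4.8]
grip_width: 0.284
grip_force: 58.6
```

Request:
step_arm([
  [0,0,-1,0,0,0,-0.6],
  [0,0,-3,0,0,0,-0.6],
  [0,0,-4,0,0,0,-0.6],
  [0.56,5.44,0,0,0,0,-0.6],
  [0.56,5.44,0,0,0,0,-0.6],
  [0.56,5.44,0,0,0,0,-0.6],
  [0.56,5.44,0,0,0,0,-0.6],
  [0.56,5.44,0,0,0,0,-0.6],
  [0.56,5.44,0,0,0,0,-0.6],
  [0,0,2.5,0,0,0,-0.6],
  [0,0,2,0,0,0,-0.6],
  [0,0,0,0,0,0,-0.6],
])

```text
t: 39.4
position: [0.4718, -0.017, 0.2187]
tool_rot: [-0.258, -3.127, 0.0]
ft_force: [-0.3, -0.1, -0.8]
grip_width: 0.284
grip_force: 59.2
```

Run:
```python
from h import *
delta([.4728,-.0173,.2075],down(80.5));f=grab('wrist','w14.png')
g=cv2.cvtColor(f['pixels'],cv2.COLOR_RGB2GRAY);u,v=273,280;print([int(x) for x in g[v-50:v+50:2,u]])
```

```text
t39.40 p [ 0.4718 -0.017   0.2187] q [-0.04  0.4   2.09 -0.    0.65 -1.44] F [-0.3 -0.1 -0.8] w 0.284 gf 59.2
x [-0.986  0.164  0.004] y [ 0.164  0.986 -0.001] z [-0.004  0.    -1.   ]
shift cm [-0.11 -0.01  1.12] turn [-0.001 -0.004  0.001] shift in target frame [-0.11 -0.02  1.12]
[82, 82, 80, 81, 82, 83, 83, 81, 81, 96, 100, 105, 107, 110, 112, 114, 117, 117, 118, 120, 122, 123, 125, 127, 129, 129, 128, 127, 125, 125, 124, 122, 122, 121, 121, 118, 118, 115, 114, 110, 79, 45, 50, 44, 46, 45, 48, 47, 46, 47]
```

Request:
step_arm([
  [-0.05,0,0.6,0,0,0,-0.6],
  [0,0,0.4,0,0,0,-0.6],
  [0,0,0.15,0,0,0,-0.6],
  [0,0,0,0,0,0,-0.6],
  [0,0,0,0,0,0,-0.3],
  [0,0,0,0,0,0,-0.2],
  [0,0,0,0,0,0,-0.2],
  [0,0,-1,0,0,0,-0.2],
  [0,0,-2,0,0,0,-0.2],
  [0,0,-2,0,0,0,-0.6],
  [0,0,0,0,0,0,-1],
  [0,0,0,0,0,0,-1],
])

```text
t: 40.95
position: [0.4727, -0.0173, 0.2575]
tool_rot: [-0.259, -3.129, 0.0]
ft_force: [0.1, 0.4, 0.3]
grip_width: 0.004
grip_force: 0.0
```

Run:
```python
from h import *
delta([.4728,-.0173,.208],down(80.5));chk(grab('wrist','w15.png'))
```

```text
t40.95 p [ 0.4727 -0.0173  0.2575] q [-0.04  0.33  2.07 -0.    0.74 -1.45] F [0.1 0.4 0.3] w 0.004 gf 0.0
x [-0.986  0.165  0.002] y [ 0.165  0.986 -0.   ] z [-0.002  0.    -1.   ]
shift cm [-0.02 -0.    4.95] turn [-0.    -0.002  0.001] shift in target frame [-0.01 -0.    4.95]
well 1 z 0.037 px [418.3 186.9] rad 23.5 well 1 z 0.021 px [407.7 180.1] rad 21.9 
well 2 z 0.037 px [343.9 211.3] rad 22.4 well 2 z 0.021 px [338.8 203. ] rad 21.0 
well 3 z 0.037 px [272.8 234.6] rad 21.4 well 3 z 0.021 px [272.8 224.9] rad 20.1 
circle [272.5 231.5  22.9]
circle [408.5 180.5  22.9]
circle [458.5 138.5  42.2]
circle [339.5 202.5  22.7]
circle [486.5 145.5  36.6]
circle [450.5 313.5  42.2]
circle [323.5 217.5  42.2]
circle [460.5 335.5  28.8]
circle [512.5 347.5  44.4]
circle [285.5 215.5  42.2]
circle [491.5 353.5  29.3]
circle [251.5 227.5  43.3]
```

Ball 3 is on its noses. Pressing.

Request:
step_arm([
  [0,0,1.5,0,0,0,-1],
  [0,0,1.3,0,0,0,-1],
  [0,0,0.5,0,0,0,-1],
  [0,0,0.2,0,0,0,-1],
  [0,0,0.15,0,0,0,-1],
  [0,0,0.15,0,0,0,-1],
  [0,0,0.15,0,0,0,-1],
  [0,0,0.15,0,0,0,-1],
  [0,0,0.15,0,0,0,-1],
  [0,0,0.15,0,0,0,-1],
  [0,0,0.15,0,0,0,-1],
  [0,0,0.15,0,0,0,-1],
])

```text
t: 42.5
position: [0.4727, -0.0173, 0.2105]
tool_rot: [-0.259, -3.129, 0.0]
ft_force: [0.1, -0.8, 0.2]
grip_width: -0.004
grip_force: 0.1
```

Request:
step_arm([
  [0,0,0.15,0,0,0,-1],
  [0,0,0.12,0,0,0,-1],
  [0,0,0.08,0,0,0,-1],
  [0,0,0,0,0,0,-1],
])

```text
t: 43.0
position: [0.4734, -0.0173, 0.2077]
tool_rot: [-0.259, -3.13, 0.0]
ft_force: [-0.4, 0.2, 8.1]
grip_width: -0.0
grip_force: 4.2
```

Request:
step_arm([
  [0,0,0.08,0,0,0,-1],
  [0,0,0.08,0,0,0,-1],
  [0,0,0,0,0,0,-1],
])

```text
t: 43.38
position: [0.4745, -0.0173, 0.2072]
tool_rot: [0.259, 3.128, 0.0]
ft_force: [-0.6, -0.5, 20.8]
grip_width: -0.0
grip_force: 10.8
```

Request:
step_arm([
  [0,0,-1.4,0,0,0,-1],
  [0,0,-4,0,0,0,-1],
  [0,0,0,0,0,0,-1],
  [0,0,0,0,0,0,-1],
])

```text
t: 43.88
position: [0.4726, -0.0173, 0.2594]
tool_rot: [-0.259, -3.129, 0.0]
ft_force: [0.1, -0.2, -1.3]
grip_width: -0.003
grip_force: 0.0
```

Run:
```python
from h import *
st();chk(grab('wrist','w16.png'))
```

```text
t43.88 p [ 0.4726 -0.0173  0.2594] q [-0.04  0.33  2.07 -0.    0.75 -1.45] F [ 0.1 -0.2 -1.3] w -0.003 gf 0.0
x [-0.986  0.165  0.002] y [ 0.165  0.986 -0.   ] z [-0.002  0.    -1.   ]
well 1 z 0.037 px [416.9 186.2] rad 23.2 well 1 z 0.021 px [406.5 179.6] rad 21.7 
well 2 z 0.037 px [343.3 210.4] rad 22.2 well 2 z 0.021 px [338.2 202.2] rad 20.8 
well 3 z 0.037 px [272.8 233.5] rad 21.2 well 3 z 0.021 px [272.8 224. ] rad 20.0 
circle [272.5 224.5  21.6]
circle [408.5 179.5  22.1]
circle [338.5 201.5  22.5]
circle [485.5 145.5  35.5]
circle [459.5 154.5  34.3]
circle [455.5 319.5  40. ]
circle [312.5 276.5  44.4]
circle [288.5 237.5  36.6]
circle [499.5 354.5  32.1]
circle [357.5 216.5  37.8]
circle [492.5 375.5  44.4]
circle [464.5 132.5  37.7]
```

All three circles match the home positions to within about 2 px, and the robot is touching nothing. Handing in.

```bash
python3 -c "
from cell import manip
print(manip.sign_off())"
```

```text
the job is handed in; nothing more can be done
None
```

The carrier lies flat on the mat, wells up, with the three equal balls pressed home in its wells (camera and push depth agree), and I handed the job in at about 44 s of 72; no verdict came back.

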